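# Wipe the offcuts off the assembly board

## Robot

A 6-joint arm with a two-finger parallel gripper is mounted at the origin on a cart in front of the work surface, level with it; the furniture and walls round the work are solid. World frame = base frame: x ahead of the robot, y to its left, z up, the work surface at z = 0. Lengths are in m, angles in rad, forces in N, time in s.
With the tool pointing down it reaches from about 0.25 to 0.775 m from the base axis. Payload 4 kg.
Tool frame: the origin (TCP) lies between the finger pads; the fingertips stand 11 mm ahead of it and the grasp point (between the pads) lies 8 mm behind it; z points along the fingers, y is the direction in which the jaws open and shut (so a half turn about z gives the same grasp; the last joint's range is limited). The gripper opens to 94 mm and grips with 3 to 60 N. Pads are 16 mm wide; open, the fingers measure 119 mm over their backs; the gripper's body (75 mm by 177 mm) begins 78 mm behind the grasp point.
Start: joints at [-1.226, 0.087, 1.371, -0, 1.684, -0.103], TCP at [0.238, -0.496, 0.217] pointing down, gripper open.
Joint ranges: [-3.1, 3.1], [-0.76, 2.03], [0.27, 2.55], [-1.08, 4.22], [0.17, 2.65], [-2.57, 2.57]. Speed limits (rad/s): [2.79, 2.79, 3.14, 3.14, 3.14, 3.14].

## Interface

Orientations are given as [roll, pitch, yaw] about the fixed x, y, z axes, in that order (R = Rz(yaw) Ry(pitch) Rx(roll)).
In Python, from bench import get_obs, cams, ticket gives the robot as it stands. The module is installed in compiled form; this text tells all that it offers.
- The arm moves only by the shell command python3 -m crank 'ROWS'. ROWS is JSON, a list of rows, each an object of numbers: "tx", "ty", "tz": the shift along the tool's x, y, z in cm; "twist": the turn about the tool's z in degrees; "grip": the opening, from 0 (shut) to 1 (fully open). In form: [{"tx": .., "ty": .., "tz": .., "twist": .., "grip": ..}, ...]. A call has 1 to 12 rows; each row shifts and turns the commanded pose from where the row before left it, along the tool's axes as they then stand; what a row does not reach is not made up. A row lasts 1/8 s, in which the tool goes at most 62.5 mm and 10.7 degrees, less where a joint would pass 70% of its speed; a pose out of reach is approached as far as the arm can. A call is refused whole if a number of a shift passes 6.25 or a number of a turn 10.7, either way. A call with a gripper value outside its range is refused whole. The fingers move at their own pace and stop on an object; the grip force is fixed at half the most. Time passes only in rows, so rows that do not move let the fingers close. It gives the time, the measured TCP pose, the force and the opening at its end, in the units of the state.
- get_obs(): the state, without advancing time (a new reading comes with each control period).
- cams.snapshot(name): name is "scene" or "side" or "wrist"; returns a dict with "frame" (480x640x3 uint8, red, green, blue), "intrinsics" (3x3 intrinsics, pixels), "dist" ([k1, k2, p1, p2, k3] as OpenCV has them; the pictures are not rectified), "R" (3x3) and "t" (3): a world point X has camera coordinates R X + t; the wrist camera has in their place "hand_eye" (4x4, takes a point from camera to tool coordinates, whose origin is the TCP and whose axes are the flange's). Camera axes: x right, y down, z forward; pixel columns grow to the right and rows downward; lengths in m; the calibration is good to about 2 mm. A picture is of the moment at which its call begins: read the wrist's pose just before it. There is no depth.
- ticket.close_job(): hands the job in, once; it reports no verdict.
Trained networks look in a picture, given as the dict that the camera call returned (one of the last four; its "shot" number tells which), for a name from the list of things; names that differ only in an ending like _2 or _b are one class to them, and where a whole thing is asked for, a point or a joint stands for the part that bears it (a point fixed in the world has none). Each returns a list of dicts, best first, with "conf" (0 to 1); they miss things now and then, are a little off and sometimes report something else, mostly with a low value. They report only what shows in the picture. A call takes as long as a camera call. They do not tell look-alikes from the thing itself.
- cams.outline_of(picture, query): "region" (480x640 bool, what is visible of it) and "centre" ([column, row] in pixels, amid what is visible of it).
The state is a dict: "time": time; "joint_positions": joint angles; "qvel": joint speeds; "joint_torque": joint torques, N m; "tool_pos": TCP position; "ee_rot": TCP orientation; "wrist_force": force on the tool from outside, world axes, zero at the start; "wrist_torque": the same for the moment, N m; "width": finger opening in m.
Only numpy, scipy, OpenCV 4.12 (cv2) and the standard library are available. Lean on these libraries where they do the work, as an engineer would, in place of code of your own. Each camera call takes 0.05 s, during which the arm holds its last target.

## Task

Pick up the hand scraper from its stand and use it to wipe the three sawn offcuts off the raised assembly board into the catch tray at the end of the board, without touching the offcuts with the gripper. The striped glued-up block on the board is still drying: leave it where it is, along with the sanding block and the glue bottle. When all three offcuts lie in the tray, stand the scraper upright on its stand again and let go.

Things in the scene. Friction and masses are not known exactly. Their poses are not given: they have to be found in the camera images.
- board: fixed plywood assembly board with a plain grey laminate face on two bearers, 180 mm (its x) by 270 mm (its y), no rims; top face 80 mm above the bench; the plate is 18 mm thick. Origin at the bench under its centre, x across the board, y along it, z up. The catch tray adjoins one of its two y ends and the scraper stand the other; which is which varies
- tray: fixed blue open catch tray, outside 190 (its x) by 110 (its y) by 60 mm high, walls and floor 4 mm, parallel to the board; its centre is 178 mm from the board's centre along the board's y, so the board's end overhangs its near wall by 12 mm and 98 mm of it lies open beyond the board's end. Origin on the bench under its centre
- stand: fixed dark wooden stand with a cork top, 180 (its x) by 80 (its y) mm (cork 170 x 72), top 77 mm above the bench (3 mm lower than the board), parallel to the board; its centre is 178 mm from the board's centre, at the end away from the tray; gap to the board 3 mm. Origin on the bench under its centre
- scraper_grip (a point): loose hand scraper standing upright on the stand (0.2 kg): a wooden bar 95 mm long (its x) by 24 mm thick (its y) by 30 mm high with a rubber sole, and on its middle an upright red grip 56 mm (x) by 22 mm (y), from 30 to 95 mm above the sole. This point is in the grip on the scraper's upright middle line, 72 mm above the sole; z up. Both long faces are alike and either may push
- glueup_mid (a point): loose glued-up block of dark and light strips on the board, 50 mm (its x) by 80 mm (its y) by 42 mm high, about 0.35 kg; this point is its centre, 21 mm above its underside. It must stay where it is
- offcut_a_mid (a point): sawn offcut of light wood, a block 35 x 70 x 20 mm lying flat on the board (about 0.03 kg); this point is its centre, 10 mm above its underside; x along its 35 mm width, y along its 70 mm length, z up
- offcut_b_mid (a point): sawn offcut of light wood, a block 35 x 70 x 20 mm lying flat on the board (about 0.03 kg); this point is its centre, 10 mm above its underside; x along its 35 mm width, y along its 70 mm length, z up
- offcut_c_mid (a point): sawn offcut of light wood, a block 35 x 70 x 20 mm lying flat on the board (about 0.03 kg); this point is its centre, 10 mm above its underside; x along its 35 mm width, y along its 70 mm length, z up
- sandblock: wooden sanding block with a brown top on the bench near the vice, 46 x 90 x 31 mm, origin at the centre of its underside; must stay where it is
- glue: white glue bottle with a red cap, 61 mm across, 170 mm tall, standing on the bench, origin at the centre of its underside; must stay where it is
There are look-alikes about, which are no part of the job. There is more than one size of the part that bears scraper_grip; the job needs the largest.

How it is judged:
By the outcome, as a careful person would: the job done as asked, in the order asked, and still so for the second after the job is handed in, with the robot touching nothing.
It also fails if it takes over 61 s, if anything falls off the work surface, if the arm or the gripper's body presses on something with over 40 N, if the wrist force passes 120 N, or if a joint passes its speed limit or range.

## Working session

There is one attempt and no reset: what is moved stays moved. The work goes in short steps, Python scripts to look and compute and a shell command to move; the robot and the scene stay as the last step left them, time stands still between calls to the robot, and variables do not carry over. Pictures are saved under pics/ and viewed, and the job is handed in when it is done.

```bash
mkdir -p pics; ls; cat > h.py <<'E'
import numpy as np,cv2
from bench import get_obs,cams,ticket
def save(p,n): cv2.imwrite('pics/'+n+'.png',cv2.cvtColor(p['frame'],cv2.COLOR_RGB2BGR))
E
python3 - <<'E'
from h import *
import pickle
o=get_obs();print(o)
for n in ['scene','side','wrist']:
    p=cams.snapshot(n);save(p,n+'0');print(n,{k:(v if k!='frame' else 0) for k,v in p.items()})
    pickle.dump(p,open(n+'0.pkl','wb'))
print(get_obs()['time'])
E
```

```text
pics
{'time': 0.0, 'joint_positions': array([-1.22606073e+00,  8.79539347e-02,  1.37223531e+00, -3.23551319e-05,
        1.68358400e+00, -1.03119536e-01]), 'qvel': array([ 9.40486881e-06,  4.47848197e-04, -1.14062654e-03,  7.90547174e-04,
       -9.18102983e-04, -2.50800759e-04]), 'joint_torque': array([-6.09032140e-04, -3.40177524e+01, -3.02426398e+01,  7.18090148e-02,
        3.32228048e-02, -1.90115384e-04]), 'tool_pos': array([ 0.2379688 , -0.49527994,  0.21531434]), 'ee_rot': array([-3.13942034e+00, -1.92475981e-04,  4.47851314e-01]), 'wrist_force': array([ 0.08251204,  0.25398634, -0.7235581 ]), 'wrist_torque': array([ 0.01308422,  0.01715244, -0.02905012]), 'width': 0.09380429962791348}
scene {'frame': 0, 'intrinsics': array([[513.70619676,   0.        , 323.63853235],
       [  0.        , 513.70619676, 239.35735175],
       [  0.        ,   0.        ,   1.        ]]), 'dist': array([0.02002905, 0.        , 0.        , 0.        , 0.        ]), 'R': array([[-0.86971385, -0.49309375,  0.02136261],
       [-0.30609937,  0.50493019, -0.80706176],
       [ 0.38717049, -0.7084518
[... 503 characters left out ...]
: array([-0.54820298,  0.17679246,  1.30899031]), 'shot': 2}
wrist {'frame': 0, 'intrinsics': array([[415.84850264,   0.        , 325.30702275],
       [  0.        , 415.84850264, 240.14913843],
       [  0.        ,   0.        ,   1.        ]]), 'dist': array([-0.05818068,  0.        ,  0.        ,  0.        ,  0.        ]), 'hand_eye': array([[ 2.76146420e-04, -9.64919950e-01, -2.62544118e-01,
         7.61048109e-02],
       [ 9.99999929e-01,  3.33933945e-04, -1.75487171e-04,
        -4.36550927e-04],
       [ 2.57003465e-04, -2.62544051e-01,  9.64919974e-01,
        -1.67366376e-01],
       [ 0.00000000e+00,  0.00000000e+00,  0.00000000e+00,
         1.00000000e+00]]), 'shot': 3}
0.15
```

View pics/scene0.png

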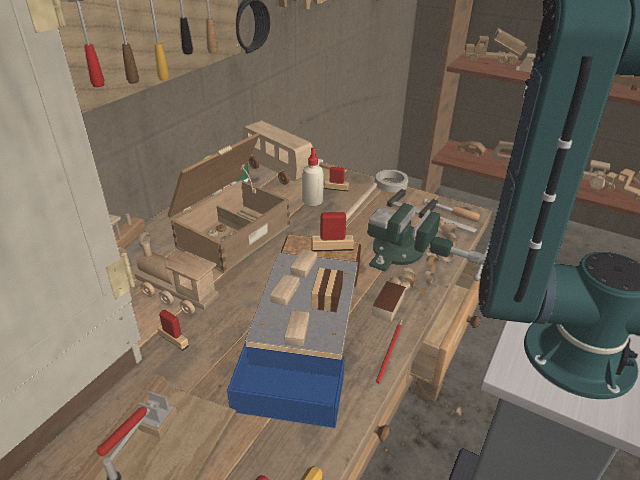

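View pics/side0.png

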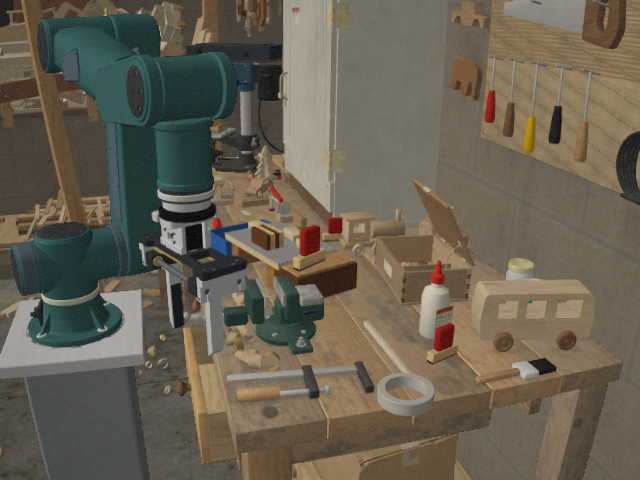

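View pics/wrist0.png

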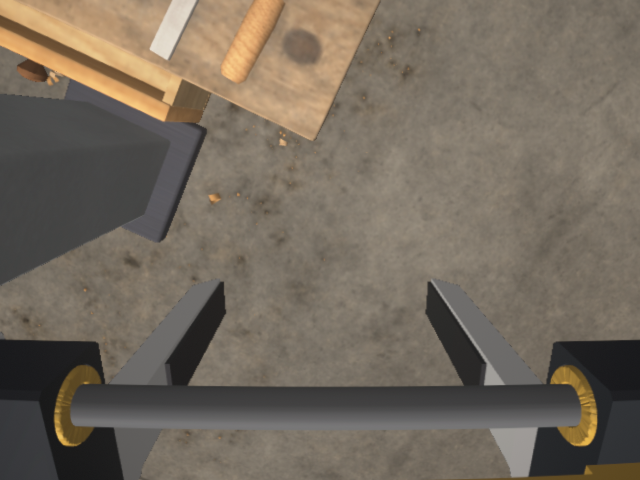

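```bash
cat >> h.py <<'E'
from scipy.spatial.transform import Rotation as Ro
def proj(p,X):
    return cv2.projectPoints(np.array(X,float).reshape(-1,1,3),cv2.Rodrigues(p['R'])[0],np.array(p['t']),p['intrinsics'],p['dist'])[0].reshape(-1,2)
def ray(p,uv,z):
    u=cv2.undistortPoints(np.array(uv,float).reshape(-1,1,2),p['intrinsics'],p['dist']).reshape(-1,2)
    d=np.c_[u,np.ones(len(u))]@p['R']; c=-p['R'].T@p['t']
    return c+d*((z-c[2])/d[:,2])[:,None]
def wristpose(p,o):
    T=np.eye(4);T[:3,:3]=Ro.from_euler('xyz',o['ee_rot']).as_matrix();T[:3,3]=o['tool_pos']
    C=np.linalg.inv(T@p['hand_eye']);p['R']=C[:3,:3].copy();p['t']=C[:3,3].copy();return p
E
python3 - <<'E'
from h import *
p=cams.snapshot('scene')
im=cv2.cvtColor(p['frame'],cv2.COLOR_RGB2BGR)
cv2.imwrite('pics/sc_crop.png',cv2.resize(im[195:435,215:415],None,fx=4,fy=4,interpolation=cv2.INTER_CUBIC)[:, :][:960,:800][:600])
cv2.imwrite('pics/sc_crop2.png',cv2.resize(im[290:430,215:415],None,fx=4,fy=4,interpolation=cv2.INTER_CUBIC))
for n,z in [('board',.08),('tray',.06),('stand',.077),('scraper_grip',.077+.05),('glueup_mid',.122),('offcut_a_mid',.09),('sandblock',.031),('glue',.08)]:
    for r in cams.outline_of(p,n):
        ys,xs=np.nonzero(r['region'])
        print(n,round(r['conf'],2),np.round(r['centre']),xs.min(),xs.max(),ys.min(),ys.max(),ray(p,r['centre'],z).round(3))
E
```

```text
board 0.65 [310. 312.] 244 356 253 358 [[0.484 0.244 0.08 ]]
tray 0.7 [285. 387.] 226 344 344 427 [[0.437 0.405 0.06 ]]
stand 0.67 [310. 247.] 282 359 235 262 [[0.595 0.058 0.077]]
scraper_grip 0.95 [335. 183.] 324 348 167 191 [[ 0.644 -0.154  0.127]]
scraper_grip 0.76 [335. 232.] 312 353 212 250 [[0.541 0.039 0.127]]
scraper_grip 0.66 [170. 328.] 160 187 312 348 [[0.651 0.445 0.127]]
glueup_mid 0.75 [328. 290.] 311 342 269 311 [[0.463 0.211 0.122]]
offcut_a_mid 0.86 [284. 289.] 270 298 275 305 [[0.556 0.223 0.09 ]]
sandblock 0.84 [388. 302.] 372 404 282 320 [[0.381 0.087 0.031]]
glue 0.68 [313. 180.] 301 323 149 206 [[ 0.743 -0.208  0.08 ]]
```

View pics/sc_crop.png

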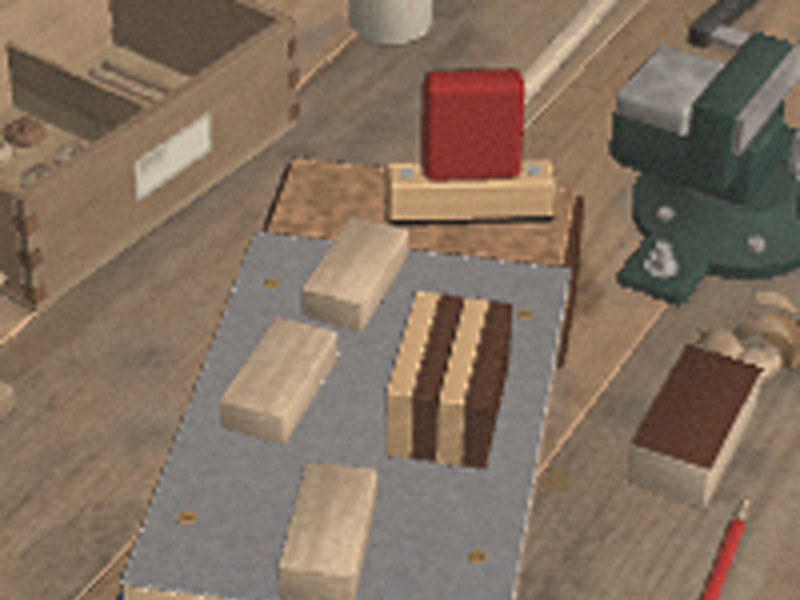

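View pics/sc_crop2.png

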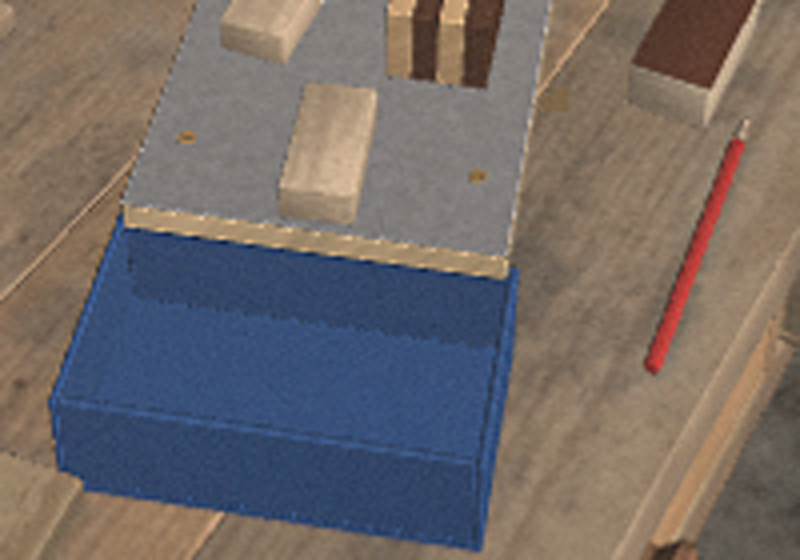

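```bash
python3 - <<'E'
from h import *
import pickle
p=pickle.load(open('scene0.pkl','rb'))
f1=lambda a:(np.array(a)-1.5)/4+[215,195]
f2=lambda a:(np.array(a)-1.5)/4+[215,290]
b=ray(p,np.r_[f1([(252,234),(572,266)]),f2([(510,258),(125,207)])],.08);print('board',b.round(3),b.mean(0).round(3))
d=b[3]-b[0]+b[2]-b[1];print('y dir',np.degrees(np.arctan2(d[1],d[0])))
for n,c in dict(A=[(362,218),(410,230),(358,305),(303,290)],B=[(283,317),(338,335),(284,420),(222,402)]).items():
    q=ray(p,f1(c),.1);d=q[3]-q[0]+q[2]-q[1];print(n,q.mean(0).round(3),np.degrees(np.arctan2(d[1],d[0])))
q=ray(p,f2([(308,84),(377,88),(357,210),(283,198)]),.1);d=q[3]-q[0]+q[2]-q[1];print('C',q.mean(0).round(3),np.degrees(np.arctan2(d[1],d[0])))
q=ray(p,f1([(416,291),(512,304),(488,412),(388,396)]),.122);d=q[3]-q[0]+q[2]-q[1];print('G',q.mean(0).round(3),np.degrees(np.arctan2(d[1],d[0])),q)
q=ray(p,f1([(390,217),(553,219)]),.077);print('scr',q)
q=ray(p,f1([(425,70),(522,70)]),.172);print('scrtop',q)
E
```

```text
board [[0.642 0.119 0.08 ]
 [0.475 0.052 0.08 ]
 [0.379 0.306 0.08 ]
 [0.545 0.369 0.08 ]] [0.51  0.212 0.08 ]
y dir 110.90895359016045
A [0.566 0.13  0.1  ] 96.08824305428507
B [0.553 0.224 0.1  ] 98.5199581877289
C [0.475 0.303 0.1  ] 113.99152269563935
G [0.475 0.19  0.122] 110.12239262241856 [[0.51278924 0.16006092 0.122     ]
 [0.46564502 0.14386467 0.122     ]
 [0.43777257 0.22119955 0.122     ]
 [0.48450525 0.23599511 0.122     ]]
scr [[0.58590434 0.06185512 0.077     ]
 [0.5048439  0.01505213 0.077     ]]
scrtop [[0.57447134 0.04489973 0.172     ]
 [0.52884651 0.01702649 0.172     ]]
```

```bash
python3 -m crank '[{"tz":-5},{"tz":-5},{"tx":3,"ty":-3,"tz":-2},{"tx":4,"ty":-4,"tz":-2},{"tx":4,"ty":-4.5},{"tx":4,"ty":-4.5},{"tx":4,"ty":-4.5},{"tx":4,"ty":-4.5},{"tx":4,"ty":-4.5},{"tx":4,"ty":-4.5},{"tx":4,"ty":-4.5},{"tx":4,"ty":-4.5}]'; python3 -m crank '[{"tx":4,"ty":-4.5},{"tx":3.7,"ty":-4.6},{"tx":0}]'
python3 - <<'E'
from h import *
import pickle
o=get_obs();p=cams.snapshot('wrist');p=wristpose(p,o);save(p,'w1');pickle.dump(p,open('w1.pkl','wb'));print(o['tool_pos'],o['ee_rot'],o['time'])
E
```

```text
[ 0.23814162 -0.49581245  0.21653676] [3.14141177e+00 3.55737104e-05 4.47765576e-01] 0.6invalid input at $[0]: expected keys tx, ty, tz, twist, grip
invalid input at $[0]: expected keys tx, ty, tz, twist, grip
```

View pics/w1.png

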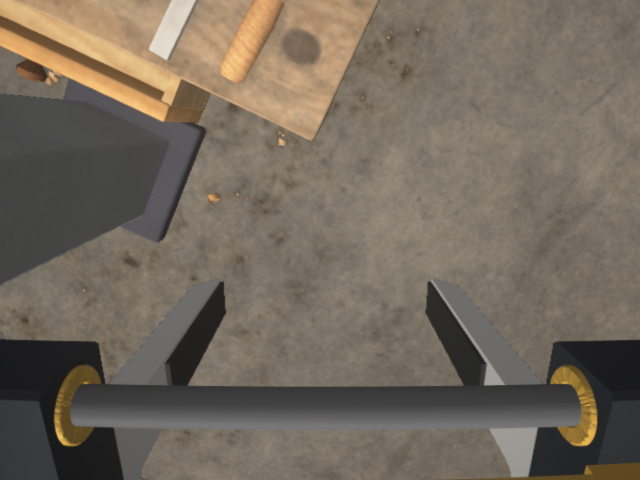

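All keys are required in every row; the view is unchanged.

```bash
python3 -m crank '[{"tx":0,"ty":0,"tz":-5,"twist":0,"grip":1},{"tx":0,"ty":0,"tz":-5,"twist":0,"grip":1},{"tx":3,"ty":-3,"tz":-2,"twist":0,"grip":1},{"tx":4,"ty":-4,"tz":-2,"twist":0,"grip":1},{"tx":4,"ty":-4.5,"tz":0,"twist":0,"grip":1},{"tx":4,"ty":-4.5,"tz":0,"twist":0,"grip":1},{"tx":4,"ty":-4.5,"tz":0,"twist":0,"grip":1},{"tx":4,"ty":-4.5,"tz":0,"twist":0,"grip":1},{"tx":4,"ty":-4.5,"tz":0,"twist":0,"grip":1},{"tx":4,"ty":-4.5,"tz":0,"twist":0,"grip":1},{"tx":4,"ty":-4.5,"tz":0,"twist":0,"grip":1},{"tx":4,"ty":-4.5,"tz":0,"twist":0,"grip":1}]'; python3 -m crank '[{"tx":4,"ty":-4.5,"tz":0,"twist":0,"grip":1},{"tx":3.7,"ty":-4.6,"tz":0,"twist":0,"grip":1},{"tx":0,"ty":0,"tz":0,"twist":0,"grip":1}]'
python3 - <<'E'
from h import *
import pickle
o=get_obs();p=cams.snapshot('wrist');p=wristpose(p,o);save(p,'w2');pickle.dump(p,open('w2.pkl','wb'));print(o['tool_pos'],o['ee_rot'],o['time'])
E
```

```text
time: 2.15
tool_pos: [0.4036, 0.0627, 0.3568]
ee_rot: [3.141, -0.001, 0.448]
wrist_force: [1.2, -0.8, -0.0]
width: 0.0938
time: 2.52
tool_pos: [0.4334, 0.1793, 0.3552]
ee_rot: [-3.141, 0.002, 0.454]
wrist_force: [0.7, -0.1, 0.8]
width: 0.0942
[0.43338156 0.17930841 0.35524339] [-3.14061224e+00  2.15298275e-03  4.54391862e-01] 2.525
```

View pics/w2.png

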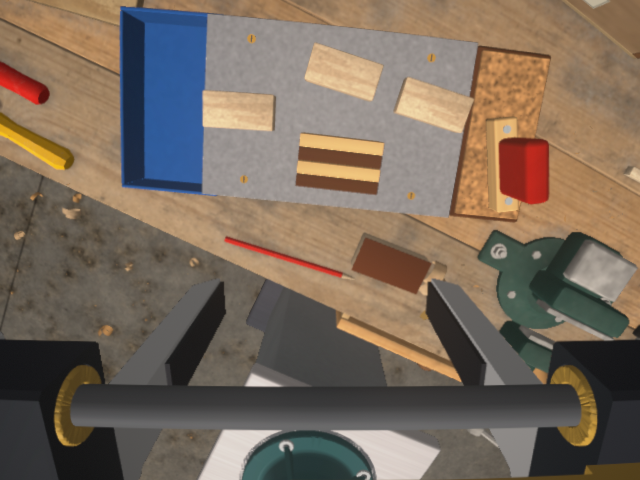

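```bash
python3 - <<'E'
from h import *
import pickle
p=pickle.load(open('w2.pkl','rb'))
im=cv2.cvtColor(p['frame'],cv2.COLOR_RGB2BGR)
cv2.imwrite('pics/w2a.png',cv2.resize(im[0:220,190:390],None,fx=4,fy=4,interpolation=cv2.INTER_CUBIC)[:,:][:880][:600+280][20:620])
cv2.imwrite('pics/w2a2.png',cv2.resize(im[100:220,190:390],None,fx=4,fy=4,interpolation=cv2.INTER_CUBIC))
cv2.imwrite('pics/w2b.png',cv2.resize(im[40:190,380:580],None,fx=4,fy=4,interpolation=cv2.INTER_CUBIC))
E
```

```text
(no output)
```

View pics/w2a.png

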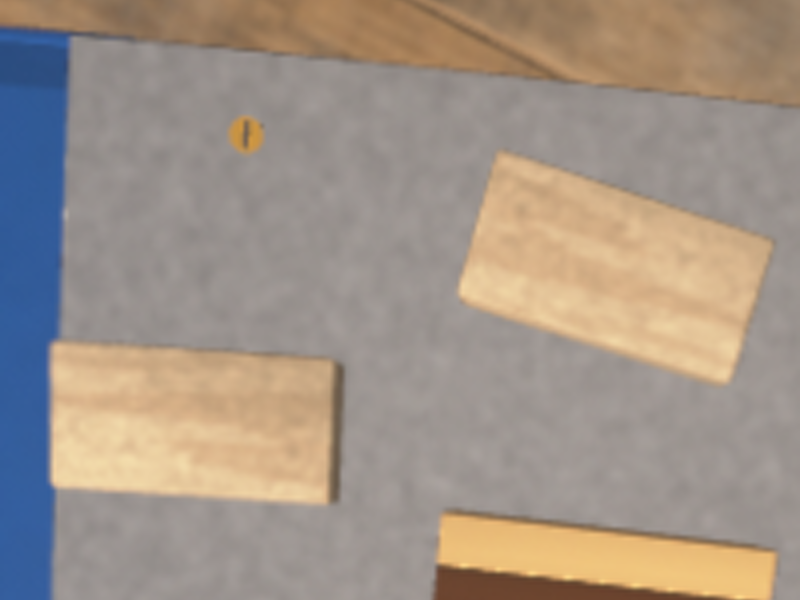

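View pics/w2a2.png

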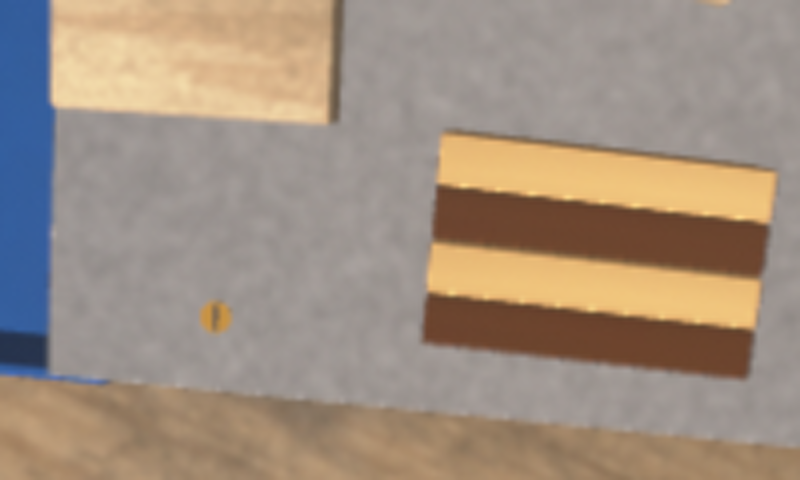

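View pics/w2b.png

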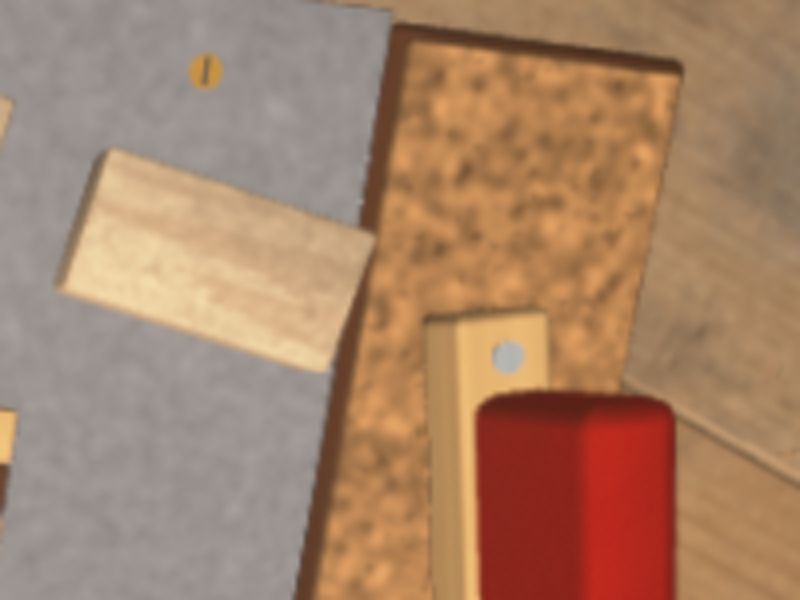

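```bash
python3 - <<'E'
from h import *
import pickle
p=pickle.load(open('w2.pkl','rb'))
im=cv2.cvtColor(p['frame'],cv2.COLOR_RGB2BGR)
cv2.imwrite('pics/w2c.png',cv2.resize(im[110:225,460:560],None,fx=5,fy=5,interpolation=cv2.INTER_CUBIC))
E
```

```text
(no output)
```

View pics/w2c.png

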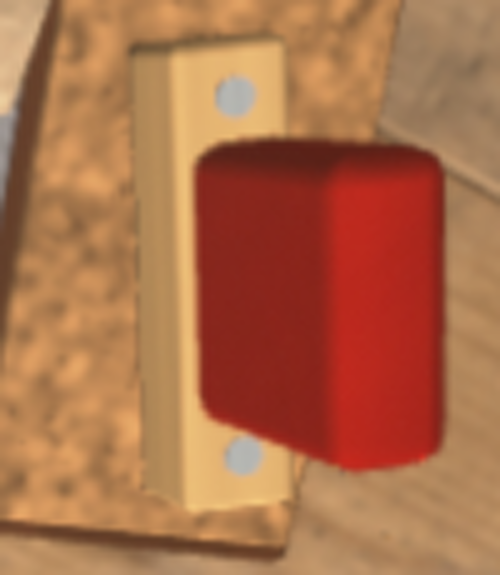

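```bash
python3 - <<'E'
from h import *
import pickle
p=pickle.load(open('w2.pkl','rb'))
fa=lambda a:(np.array(a)-1.5)/4+[190,5]
fb=lambda a:(np.array(a)-1.5)/4+[190,100]
fc=lambda a:(np.array(a)-1.5)/4+[380,40]
fs=lambda a:(np.array(a)-2)/5+[460,110]
# board corners: tray-far side left, stand, ...
b=ray(p,np.r_[fc([(392,11)]),fa([(70,36)]),fb([(50,376)]),[(450,215)]],.08)
print(b.round(3)); 
ex=(b[0]+b[1]-b[2]-b[3]);ey=(b[1]+b[2]-b[0]-b[3]);c=b.mean(0)
print('board',c.round(4),np.degrees([np.arctan2(ex[1],ex[0]),np.arctan2(ey[1],ey[0])]),np.linalg.norm(ex)/2,np.linalg.norm(ey)/2)
yaw=np.arctan2(ey[1],ey[0])-np.pi/2
B=np.array([[np.cos(yaw),np.sin(yaw)],[-np.sin(yaw),np.cos(yaw)]])
def rep(n,q):
    d1=q[1]-q[0]+q[2]-q[3];d2=q[3]-q[0]+q[2]-q[1]
    print(n,'world',q.mean(0).round(4),'board(mm)',(B@(q.mean(0)-c)[:2]*1e3).round(1),'ang',np.degrees([np.arctan2(d1[1],d1[0]),np.arctan2(d2[1],d2[0])]).round(1),(np.linalg.norm(d1)/2).round(3),(np.linalg.norm(d2)/2).round(3));print((B@(q-c)[:,:2].T*1e3).T.round(0).tolist())
rep('A',ray(p,fc([(110,150),(376,235),(326,371),(62,291)]),.1))
rep('B',ray(p,fa([(497,152),(773,241),(728,384),(459,295)]),.1))
rep('C',ray(p,fa([(52,342),(335,359),(332,502),(52,486)]),.1))
rep('G',ray(p,fb([(444,132),(776,170),(748,377),(424,343)]),.122))
rep('S',ray(p,fs([(170,42),(284,40),(290,497),(190,508)]),.107))
print(ray(p,fs([(133,45),(145,490)]),.077),ray(p,fs([(335,155),(440,160),(440,460),(340,465)]),.172))
np.savez('frame.npz',c=c,yaw=yaw); print(np.degrees(yaw))
o=get_obs();print(o['tool_pos'],o['ee_rot'])
E
```

```text
[[0.643 0.114 0.08 ]
 [0.549 0.365 0.08 ]
 [0.381 0.302 0.08 ]
 [0.478 0.051 0.08 ]]
board [0.5125 0.208  0.08  ] [ 20.81881303 110.77918056] 0.17762223738606364 0.26913445421422505
A world [0.5672 0.1269 0.1   ] board(mm) [ 22.3 -95.2] ang [ -79.7 -171.2] 0.069 0.034
[[45.0, -65.0], [33.0, -133.0], [-1.0, -126.0], [12.0, -58.0]]
B world [0.5552 0.2205 0.1   ] board(mm) [44.4 -3.4] ang [ -81.1 -170.4] 0.068 0.034
[[68.0, 27.0], [54.0, -40.0], [21.0, -33.0], [35.0, 33.0]]
C world [0.4783 0.2975 0.1   ] board(mm) [-0.3 95.8] ang [ -67.6 -157.3] 0.069 0.034
[[16.0, 131.0], [18.0, 62.0], [-16.0, 61.0], [-18.0, 130.0]]
G world [0.4766 0.1865 0.122 ] board(mm) [-41.2  -7.3] ang [ -70.1 -160.1] 0.079 0.05
[[-16.0, 32.0], [-17.0, -47.0], [-67.0, -46.0], [-66.0, 32.0]]
S world [0.5487 0.035  0.107 ] board(mm) [ -27.5 -174.6] ang [ -59.9 -146.2] 0.022 0.092
[[16.0, -153.0], [19.0, -175.0], [-70.0, -195.0], [-75.0, -175.0]]
[[0.58347313 0.06707493 0.077     ]
 [0.50391252 0.01527792 0.077     ]] [[0.56637931 0.05838726 0.172     ]
 [0.57386133 0.04182533 0.172     ]
 [0.53117135 0.01344786 0.172     ]
 [0.52249648 0.02895497 0.172     ]]
20.7791805627751
[0.43332268 0.17736439 0.35579909] [3.14141793e+00 1.78932719e-03 4.51423188e-01]
```

```bash
cat >> h.py <<'E'
F=np.load('frame.npz') if __import__('os').path.exists('frame.npz') else None
def b2w(x,y): # mm in board frame -> world m
    a=float(F['yaw']);return F['c'][:2]+np.array([np.cos(a)*x-np.sin(a)*y,np.sin(a)*x+np.cos(a)*y])/1e3
def w2b(P):
    a=float(F['yaw']);d=(np.array(P)[:2]-F['c'][:2])*1e3;return np.array([np.cos(a)*d[0]+np.sin(a)*d[1],-np.sin(a)*d[0]+np.cos(a)*d[1]])
def plan(P,yaw,o=None):
    """P world target, yaw deg; shift in cm AFTER twist applied first"""
    o=o or get_obs();cy=np.degrees(o['ee_rot'][2]);d=np.array(P)-o['tool_pos'];a=np.radians(yaw)
    print('twist',round(cy-yaw,2),'tx',round(100*(d[0]*np.cos(a)+d[1]*np.sin(a)),2),'ty',round(100*(d[0]*np.sin(a)-d[1]*np.cos(a)),2),'tz',round(-100*d[2],2))
E
python3 - <<'E'
from h import *
plan([.5486,.0353,.141],33.5)
print(get_obs()['joint_positions'])
E
```

```text
twist -7.64 tx 1.77 ty 18.21 tz 21.48
[ 2.67692311e-01 -7.91013678e-02  1.26317766e+00 -5.38838556e-04
  1.95924360e+00  1.38686164e+00]
```

```bash
python3 -m crank '[{"tx":0,"ty":0,"tz":0,"twist":-7.6,"grip":1},{"tx":0.5,"ty":4.5,"tz":2,"twist":0,"grip":1},{"tx":0.5,"ty":4.5,"tz":2,"twist":0,"grip":1},{"tx":0.5,"ty":4.5,"tz":3,"twist":0,"grip":1},{"tx":0.3,"ty":4.7,"tz":3,"twist":0,"grip":1},{"tx":0,"ty":0,"tz":0,"twist":0,"grip":1},{"tx":0,"ty":0,"tz":0,"twist":0,"grip":1}]'
python3 - <<'E'
from h import *
plan([.5486,.0353,.141],33.5)
o=get_obs();p=wristpose(cams.snapshot('wrist'),o);save(p,'w3');print(o['tool_pos'])
E
```

```text
time: 3.45
tool_pos: [0.548, 0.0328, 0.2576]
ee_rot: [3.141, -0.001, 0.578]
wrist_force: [-0.5, 0.9, -0.2]
width: 0.0939
twist -0.36 tx 0.19 ty -0.18 tz 11.66
[0.54803655 0.03276979 0.25755515]
```

View pics/w3.png

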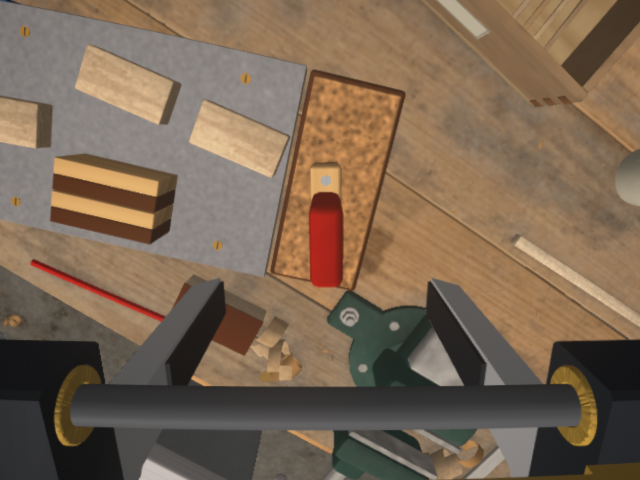

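```bash
python3 -m crank '[{"tx":0.2,"ty":-0.08,"tz":4,"twist":-0.3,"grip":1},{"tx":0,"ty":0,"tz":4,"twist":0,"grip":1},{"tx":0,"ty":0,"tz":2.5,"twist":0,"grip":1},{"tx":0,"ty":0,"tz":1.1,"twist":0,"grip":1},{"tx":0,"ty":0,"tz":0,"twist":0,"grip":1}]'
python3 - <<'E'
from h import *
plan([.5486,.0353,.141],33.5)
E
python3 -m crank '[{"tx":0,"ty":0,"tz":0,"twist":0,"grip":0},{"tx":0,"ty":0,"tz":0,"twist":0,"grip":0},{"tx":0,"ty":0,"tz":0,"twist":0,"grip":0},{"tx":0,"ty":0,"tz":0,"twist":0,"grip":0},{"tx":0,"ty":0,"tz":0,"twist":0,"grip":0},{"tx":0,"ty":0,"tz":0,"twist":0,"grip":0},{"tx":0,"ty":0,"tz":0,"twist":0,"grip":0}]'
python3 - <<'E'
from h import *
plan([.5486,.0353,.141],33.5)
o=get_obs();p=wristpose(cams.snapshot('wrist'),o);save(p,'w4');print(o['tool_pos'])
E
```

```text
time: 4.12
tool_pos: [0.5496, 0.036, 0.1414]
ee_rot: [3.141, -0.001, 0.587]
wrist_force: [0.8, 0.1, 0.2]
width: 0.0939
twist 0.11 tx -0.13 ty 0.0 tz 0.04
time: 5.0
tool_pos: [0.5496, 0.0355, 0.1404]
ee_rot: [3.142, 0.0, 0.586]
wrist_force: [0.4, -0.5, 0.1]
width: 0.0273
twist 0.05 tx -0.09 ty -0.04 tz -0.06
[0.54959516 0.03546047 0.14040872]
```

View pics/w4.png

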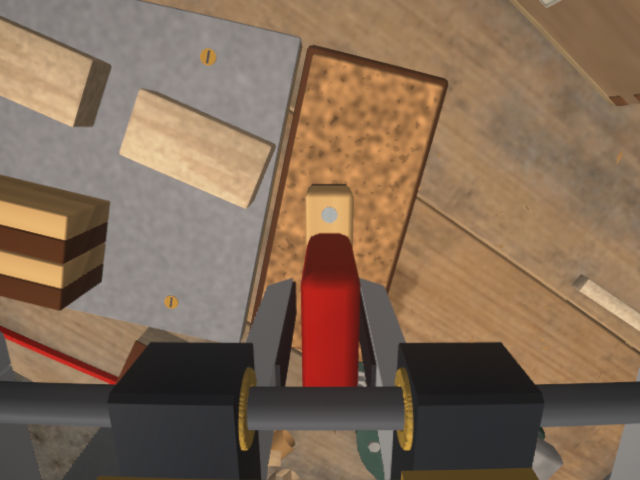

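```bash
python3 -m crank '[{"tx":0,"ty":0,"tz":0,"twist":0,"grip":0},{"tx":0,"ty":0,"tz":0,"twist":0,"grip":0}]';python3 -m crank '[{"tx":0,"ty":0,"tz":0,"twist":0,"grip":0},{"tx":0,"ty":0,"tz":0,"twist":0,"grip":0}]'
```

```text
time: 5.3
tool_pos: [0.5496, 0.0354, 0.1403]
ee_rot: [3.142, 0.0, 0.586]
wrist_force: [0.6, -0.8, -0.6]
width: 0.0222
time: 5.55
tool_pos: [0.5496, 0.0355, 0.1404]
ee_rot: [3.142, 0.0, 0.586]
wrist_force: [0.3, -0.5, -1.1]
width: 0.0217
```

```bash
python3 -m crank '[{"tx":0,"ty":0,"tz":-2,"twist":0,"grip":0},{"tx":0,"ty":0,"tz":-3,"twist":0,"grip":0},{"tx":0,"ty":0,"tz":-3,"twist":6.4,"grip":0},{"tx":0,"ty":0,"tz":0,"twist":6.4,"grip":0},{"tx":0,"ty":0,"tz":0,"twist":0,"grip":0}]'
python3 - <<'E'
from h import *
plan([*b2w(36,47),.22],20.8)
o=get_obs();p=wristpose(cams.snapshot('wrist'),o);save(p,'w5');print(o['tool_pos'])
E
```

```text
time: 6.18
tool_pos: [0.5495, 0.0355, 0.2204]
ee_rot: [-3.141, 0.0, 0.364]
wrist_force: [0.1, 0.6, -1.8]
width: 0.0216
twist 0.04 tx 6.27 ty -22.13 tz 0.04
[0.5494794  0.03554549 0.22037081]
```

View pics/w5.png

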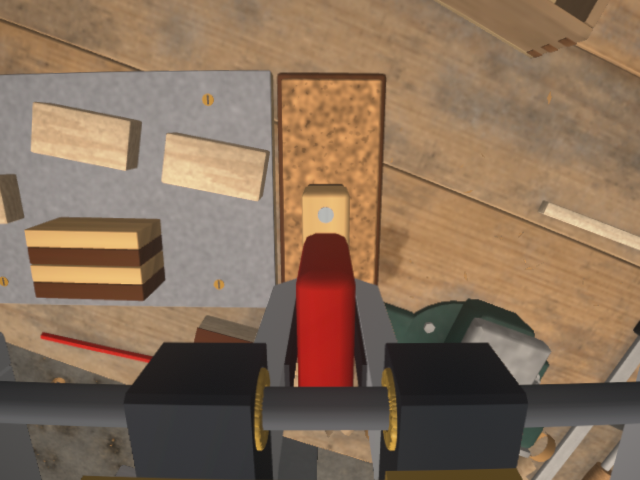

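```bash
python3 -m crank '[{"tx":1.3,"ty":-4.1,"tz":0,"twist":0,"grip":0},{"tx":1.3,"ty":-4.5,"tz":0,"twist":0,"grip":0},{"tx":1.3,"ty":-4.5,"tz":0,"twist":0,"grip":0},{"tx":1.3,"ty":-4.5,"tz":0,"twist":0,"grip":0},{"tx":1.1,"ty":-4.5,"tz":0,"twist":0,"grip":0},{"tx":0,"ty":0,"tz":2,"twist":0,"grip":0},{"tx":0,"ty":0,"tz":0,"twist":0,"grip":0},{"tx":0,"ty":0,"tz":0,"twist":0,"grip":0}]'
python3 - <<'E'
from h import *
plan([*b2w(36,47),.1474],20.8)
o=get_obs();p=wristpose(cams.snapshot('wrist'),o);save(p,'w6');print(o['tool_pos'],w2b(o['tool_pos']))
E
```

```text
time: 7.22
tool_pos: [0.5302, 0.264, 0.2002]
ee_rot: [3.141, 0.001, 0.362]
wrist_force: [0.5, -0.0, -1.8]
width: 0.0218
twist -0.04 tx -0.04 ty -0.09 tz 5.28
[0.53019015 0.26399919 0.20023399] [36.38073054 46.07828578]
```

View pics/w6.png

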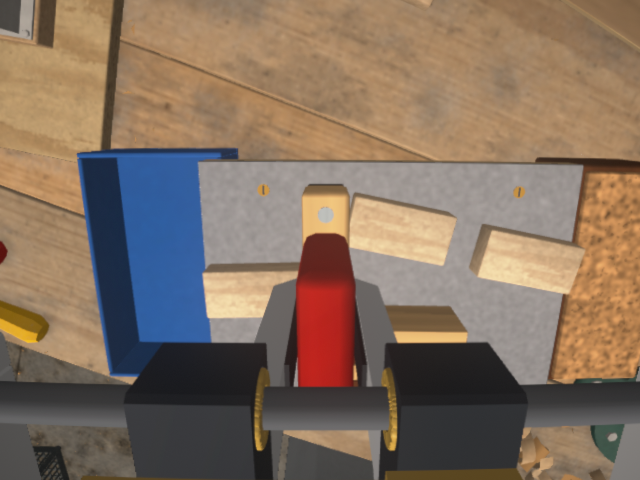

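```bash
python3 - <<'E'
from h import *
o=get_obs();p=wristpose(cams.snapshot('wrist'),o)
for uv,z in [((357,194),.1),((350,237),.1),((349,240),.08),((298,264),.1),((297,317),.1),((385,307),.122),((466,333),.122)]: print(uv,w2b(ray(p,[uv],z)[0]).round(1))
print('scraper bar top', [w2b(q).round(1) for q in ray(p,[(303,186),(348,186)],o['tool_pos'][2]-.0334)])
im=cv2.cvtColor(p['frame'],cv2.COLOR_RGB2BGR)
for z in (.084,.114):
    for y in (35,59):
        c=[(*b2w(x,y),z) for x in (-11.5,83.5)];q=proj(p,c).astype(int);cv2.line(im,tuple(map(int,q[0])),tuple(map(int,q[1])),(0,255,0) if z<.1 else (0,255,255),1)
cv2.imwrite('pics/w6o.png',im[120:400,150:550].repeat(2,0).repeat(2,1))
E
```

```text
(357, 194) [70.8 25.8]
(350, 237) [42.  29.9]
(349, 240) [34.5 29.3]
(298, 264) [23.  64.9]
(297, 317) [-16.4  66.4]
(385, 307) [1.2 8. ]
(466, 333) [-17.8 -46.5]
scraper bar top [array([85.3, 57.1]), array([85.3, 35.3])]
```

View pics/w6o.png

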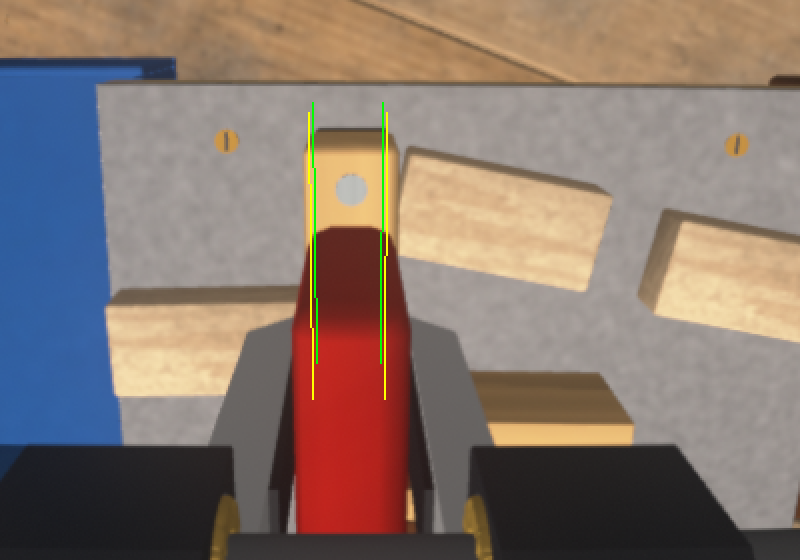

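```bash
python3 -m crank '[{"tx":0,"ty":-0.1,"tz":2.5,"twist":0,"grip":0},{"tx":0,"ty":0,"tz":2,"twist":0,"grip":0},{"tx":0,"ty":0,"tz":0.8,"twist":0,"grip":0},{"tx":0,"ty":-0.5,"tz":0,"twist":0,"grip":0},{"tx":0,"ty":-1,"tz":0,"twist":0,"grip":0},{"tx":0,"ty":-1.2,"tz":0,"twist":0,"grip":0},{"tx":0,"ty":-1.2,"tz":0,"twist":0,"grip":0},{"tx":0,"ty":-1.2,"tz":0,"twist":0,"grip":0}]'
python3 - <<'E'
from h import *
o=get_obs();p=wristpose(cams.snapshot('wrist'),o);save(p,'w7');print(o['tool_pos'],w2b(o['tool_pos']))
E
```

```text
time: 8.32
tool_pos: [0.5114, 0.3142, 0.1478]
ee_rot: [3.142, -0.001, 0.363]
wrist_force: [0.3, -0.2, -1.6]
width: 0.0219
[0.51142287 0.31419305 0.14775197] [36.641317   99.66528037]
```

View pics/w7.png

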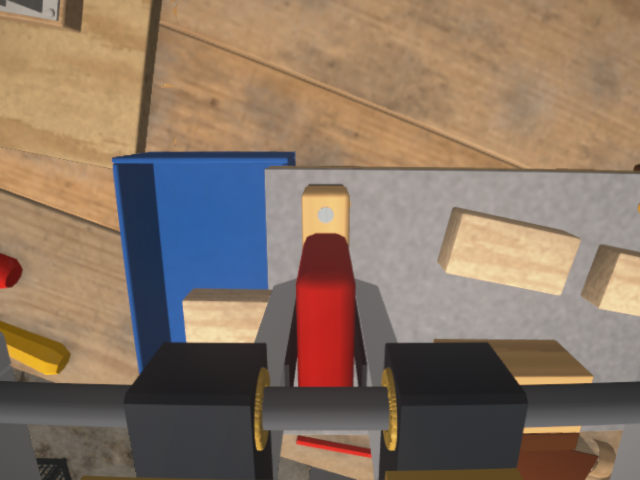

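```bash
python3 -m crank '[{"tx":0,"ty":-1.2,"tz":0,"twist":0,"grip":0},{"tx":0,"ty":-1.2,"tz":0,"twist":0,"grip":0},{"tx":0,"ty":-1.2,"tz":0,"twist":0,"grip":0},{"tx":0,"ty":-0.6,"tz":0,"twist":0,"grip":0},{"tx":0,"ty":0,"tz":0,"twist":0,"grip":0},{"tx":0,"ty":0,"tz":-4,"twist":0,"grip":0},{"tx":0,"ty":2,"tz":-4,"twist":0,"grip":0}]'
python3 - <<'E'
from h import *
o=get_obs();p=wristpose(cams.snapshot('wrist'),o);save(p,'w8');print(o['tool_pos'],w2b(o['tool_pos']))
save(cams.snapshot('scene'),'s8')
E
```

```text
time: 9.25
tool_pos: [0.5034, 0.3338, 0.2276]
ee_rot: [3.141, 0.002, 0.364]
wrist_force: [0.5, 0.5, -1.8]
width: 0.0218
[0.50341921 0.33381783 0.22756993] [ 36.12048732 120.85299778]
```

View pics/w8.png

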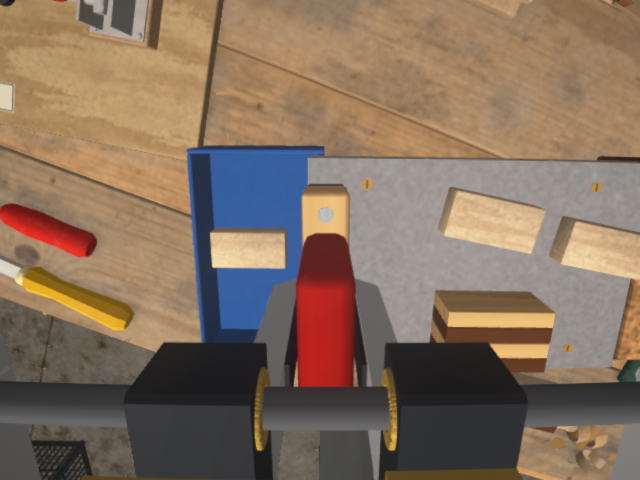

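View pics/s8.png

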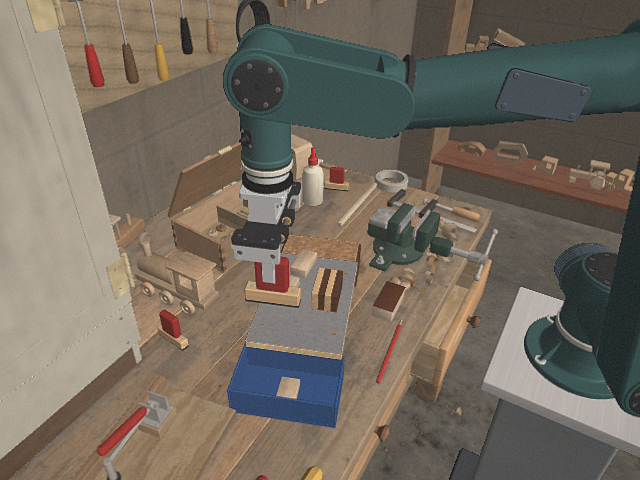

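```bash
python3 -m crank '[{"tx":1,"ty":2.5,"tz":0,"twist":0,"grip":0},{"tx":1,"ty":4,"tz":0,"twist":0,"grip":0},{"tx":1,"ty":4,"tz":0,"twist":0,"grip":0},{"tx":1.5,"ty":4,"tz":0,"twist":0,"grip":0},{"tx":1.5,"ty":3.2,"tz":0,"twist":0,"grip":0},{"tx":0,"ty":0,"tz":2.5,"twist":0,"grip":0},{"tx":0,"ty":0,"tz":0,"twist":0,"grip":0},{"tx":0,"ty":0,"tz":0,"twist":0,"grip":0}]'
python3 - <<'E'
from h import *
o=get_obs();p=wristpose(cams.snapshot('wrist'),o);print(o['tool_pos'],w2b(o['tool_pos']))
plan([*b2w(96,-56),.1478],20.8)
im=cv2.cvtColor(p['frame'],cv2.COLOR_RGB2BGR)
for z in (.084,.1):
    c=[(*b2w(x,y),z) for x,y in [(48.5,-68),(48.5,-44),(100,-44)]];q=proj(p,c).round().astype(np.int32);cv2.polylines(im,[q],False,(0,255,0) if z<.1 else (0,255,255),1)
cv2.imwrite('pics/w9.png',im)
E
```

```text
time: 10.35
tool_pos: [0.6224, 0.1898, 0.2019]
ee_rot: [-3.141, 0.001, 0.363]
wrist_force: [1.2, -0.1, -1.4]
width: 0.0219
[0.62235786 0.1898378  0.20192209] [ 96.24332882 -55.95733492]
twist -0.01 tx -0.06 ty 0.01 tz 5.51
```

View pics/w9.png

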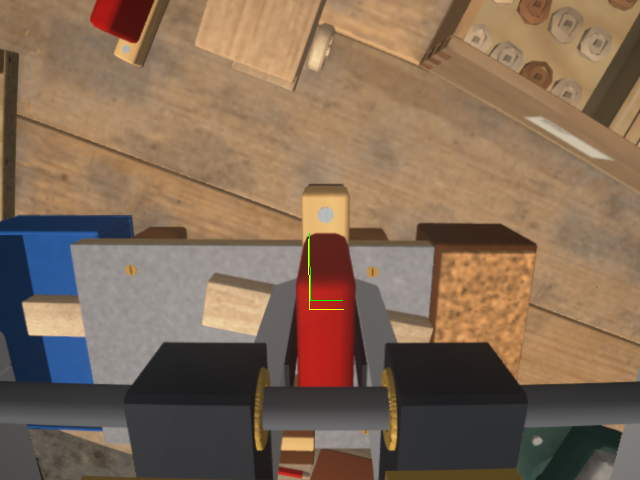

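```bash
python3 -m crank '[{"tx":0,"ty":0,"tz":2.5,"twist":0,"grip":0},{"tx":0,"ty":0,"tz":1.5,"twist":0,"grip":0},{"tx":0,"ty":0,"tz":1.4,"twist":0,"grip":0},{"tx":0,"ty":0,"tz":0,"twist":0,"grip":0}]'
python3 - <<'E'
from h import *
o=get_obs();print(o['tool_pos'],w2b(o['tool_pos']))
p=cams.snapshot('scene');save(p,'s10')
im=cv2.cvtColor(p['frame'],cv2.COLOR_RGB2BGR)
cv2.imwrite('pics/s10.png',cv2.resize(im[220:370,220:380],None,fx=4,fy=4,interpolation=cv2.INTER_CUBIC))
E
```

```text
time: 10.9
tool_pos: [0.622, 0.1894, 0.1469]
ee_rot: [-3.141, 0.003, 0.363]
wrist_force: [-0.9, 0.7, -1.8]
width: 0.0219
[0.62199189 0.1894153  0.14691369] [ 95.75127198 -56.22252463]
```

View pics/s10.png

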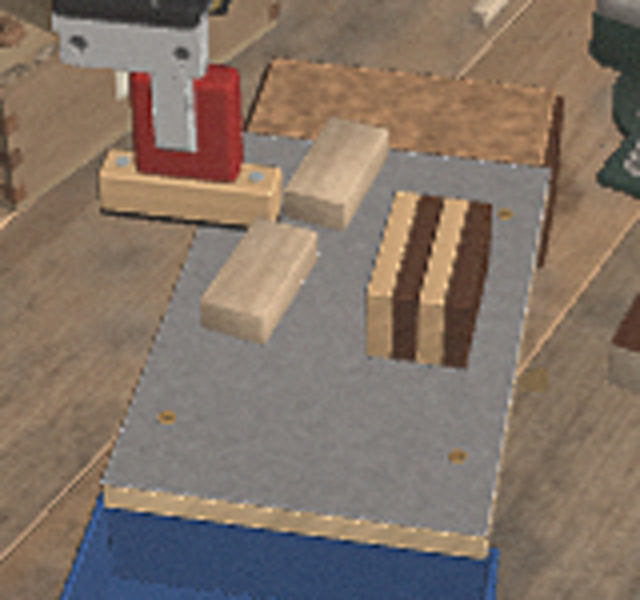

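```bash
python3 -m crank '[{"tx":0,"ty":-0.8,"tz":0,"twist":0,"grip":0},{"tx":0,"ty":-0.8,"tz":0,"twist":0,"grip":0},{"tx":0,"ty":-0.8,"tz":0,"twist":0,"grip":0},{"tx":0,"ty":-0.8,"tz":0,"twist":0,"grip":0},{"tx":0,"ty":0,"tz":0,"twist":0,"grip":0}]'
python3 - <<'E'
from h import *
o=get_obs();print(o['tool_pos'],w2b(o['tool_pos']))
p=cams.snapshot('scene');save(p,'s11')
im=cv2.cvtColor(p['frame'],cv2.COLOR_RGB2BGR)
cv2.imwrite('pics/s11.png',cv2.resize(im[220:370,220:380],None,fx=4,fy=4,interpolation=cv2.INTER_CUBIC))
E
```

```text
time: 11.58
tool_pos: [0.6111, 0.2202, 0.1485]
ee_rot: [-3.141, -0.0, 0.363]
wrist_force: [0.1, 0.0, -1.4]
width: 0.022
[0.61110085 0.22023175 0.14851495] [ 96.50131035 -23.54675834]
```

View pics/s11.png

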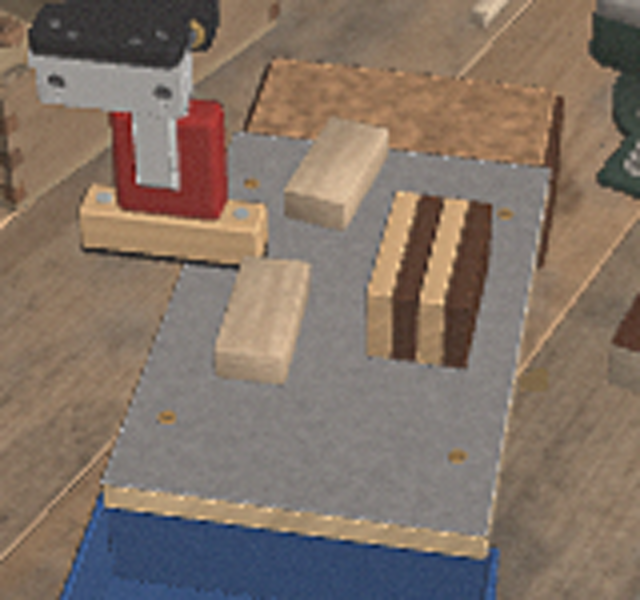

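```bash
python3 -m crank '[{"tx":0,"ty":0.5,"tz":0,"twist":0,"grip":0},{"tx":-2,"ty":0,"tz":0,"twist":0,"grip":0},{"tx":-2,"ty":0,"tz":0,"twist":0,"grip":0},{"tx":-1.2,"ty":0,"tz":0,"twist":0,"grip":0},{"tx":0,"ty":-0.5,"tz":0,"twist":0,"grip":0},{"tx":0,"ty":-1.2,"tz":0,"twist":0,"grip":0},{"tx":0,"ty":-1.2,"tz":0,"twist":0,"grip":0},{"tx":0,"ty":-1.2,"tz":0,"twist":0,"grip":0},{"tx":0,"ty":-1.2,"tz":0,"twist":0,"grip":0},{"tx":0,"ty":-1.2,"tz":0,"twist":0,"grip":0}]'
python3 - <<'E'
from h import *
o=get_obs();print(o['tool_pos'],w2b(o['tool_pos']))
p=wristpose(cams.snapshot('wrist'),o);save(p,'w12')
E
```

```text
time: 12.88
tool_pos: [0.5412, 0.258, 0.1483]
ee_rot: [3.142, 0.0, 0.363]
wrist_force: [0.5, 0.6, -2.6]
width: 0.0218
[0.54120094 0.25801449 0.14832025] [44.55214734 36.57658591]
```

View pics/w12.png

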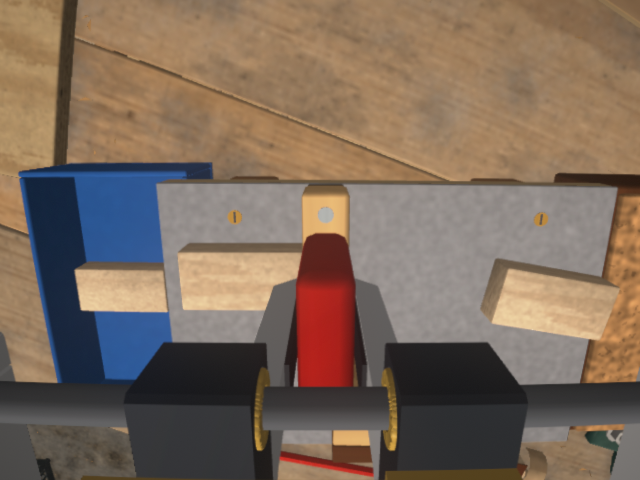

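```bash
python3 -m crank '[{"tx":0,"ty":-1.2,"tz":0,"twist":0,"grip":0},{"tx":0,"ty":-1.2,"tz":0,"twist":0,"grip":0},{"tx":0,"ty":-1.2,"tz":0,"twist":0,"grip":0},{"tx":0,"ty":-1.2,"tz":0,"twist":0,"grip":0},{"tx":0,"ty":-1.2,"tz":0,"twist":0,"grip":0},{"tx":0,"ty":-1.2,"tz":0,"twist":0,"grip":0},{"tx":0,"ty":-1.2,"tz":0,"twist":0,"grip":0},{"tx":0,"ty":-1.2,"tz":0,"twist":0,"grip":0},{"tx":0,"ty":-0.6,"tz":0,"twist":0,"grip":0},{"tx":0,"ty":0,"tz":0,"twist":0,"grip":0},{"tx":0,"ty":0,"tz":-4,"twist":0,"grip":0},{"tx":0,"ty":3,"tz":-4,"twist":0,"grip":0}]'
python3 - <<'E'
from h import *
o=get_obs();print(o['tool_pos'],w2b(o['tool_pos']))
p=wristpose(cams.snapshot('wrist'),o);save(p,'w13')
plan([*b2w(38,-154),.2276],20.8)
E
```

```text
time: 14.42
tool_pos: [0.5153, 0.3249, 0.2285]
ee_rot: [-3.141, 0.002, 0.365]
wrist_force: [1.9, 0.1, -1.6]
width: 0.0217
[0.51532286 0.32489092 0.22848344] [ 44.0828806  108.28371898]
twist -0.2 tx -0.9 ty 25.74 tz 0.89
```

View pics/w13.png

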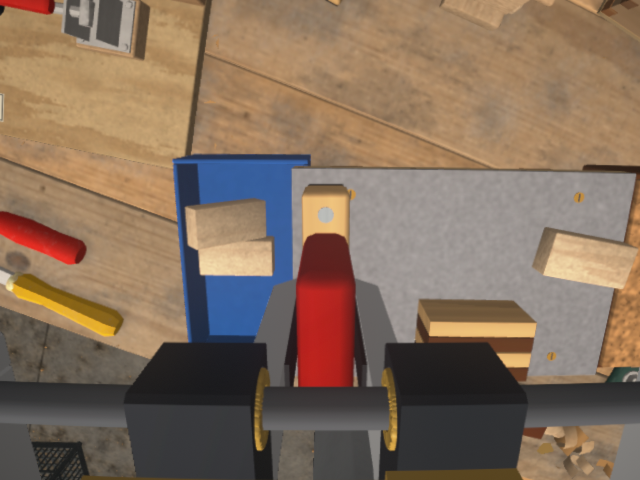

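```bash
python3 -m crank '[{"tx":-0.4,"ty":3,"tz":0,"twist":0,"grip":0},{"tx":0,"ty":4.5,"tz":0,"twist":0,"grip":0},{"tx":0,"ty":4.5,"tz":0,"twist":0,"grip":0},{"tx":0,"ty":4.5,"tz":0,"twist":0,"grip":0},{"tx":0,"ty":4.5,"tz":0,"twist":0,"grip":0},{"tx":0,"ty":4.7,"tz":0,"twist":0,"grip":0},{"tx":0,"ty":0.5,"tz":2,"twist":0,"grip":0},{"tx":0,"ty":0,"tz":0,"twist":0,"grip":0},{"tx":0,"ty":0,"tz":0,"twist":0,"grip":0}]'
python3 - <<'E'
from h import *
o=get_obs();p=wristpose(cams.snapshot('wrist'),o);print(o['tool_pos'],w2b(o['tool_pos']))
plan([*b2w(40,-154),.1478],20.8)
save(p,'w14')
im=cv2.cvtColor(cams.snapshot('scene')['frame'],cv2.COLOR_RGB2BGR)
cv2.imwrite('pics/s14.png',cv2.resize(im[220:430,220:380],None,fx=3,fy=3,interpolation=cv2.INTER_CUBIC)[:600])
E
```

```text
time: 15.6
tool_pos: [0.6051, 0.0782, 0.2089]
ee_rot: [3.142, -0.0, 0.363]
wrist_force: [0.7, 0.7, -1.8]
width: 0.0218
[0.60514006 0.07822122 0.20891923] [  40.54755936 -154.20546312]
twist -0.0 tx -0.08 ty -0.0 tz 6.16
```

View pics/w14.png

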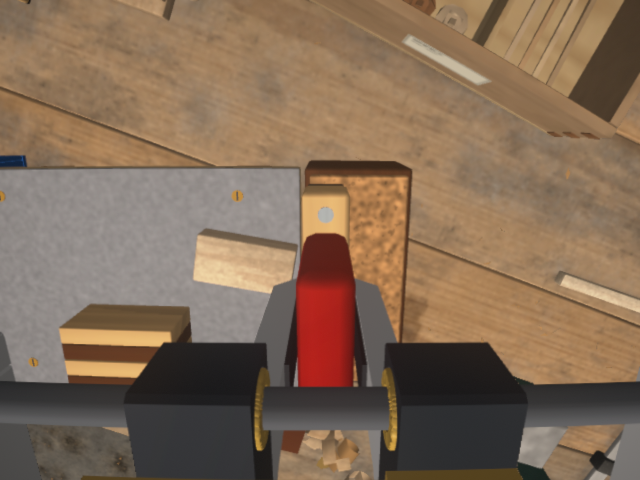

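View pics/s14.png

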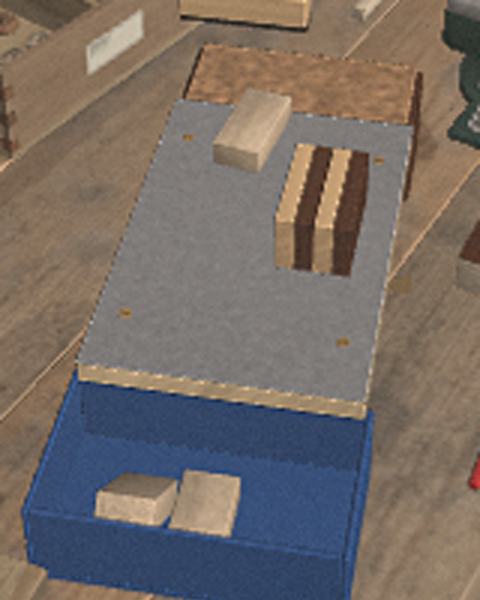

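```bash
python3 -m crank '[{"tx":0,"ty":0,"tz":3,"twist":0,"grip":0},{"tx":0,"ty":0,"tz":2,"twist":0,"grip":0},{"tx":0,"ty":0,"tz":1.1,"twist":0,"grip":0},{"tx":0,"ty":-0.7,"tz":0,"twist":0,"grip":0},{"tx":0,"ty":-1,"tz":0,"twist":0,"grip":0},{"tx":0,"ty":-1.2,"tz":0,"twist":0,"grip":0},{"tx":0,"ty":-1.2,"tz":0,"twist":0,"grip":0},{"tx":0,"ty":-1.2,"tz":0,"twist":0,"grip":0},{"tx":0,"ty":-1.2,"tz":0,"twist":0,"grip":0}]'
python3 - <<'E'
from h import *
o=get_obs();p=wristpose(cams.snapshot('wrist'),o);print(o['tool_pos'],w2b(o['tool_pos']))
save(p,'w15')
im=cv2.cvtColor(cams.snapshot('scene')['frame'],cv2.COLOR_RGB2BGR)
cv2.imwrite('pics/s15.png',cv2.resize(im[220:370,220:380],None,fx=4,fy=4,interpolation=cv2.INTER_CUBIC)[:600])
E
```

```text
time: 16.82
tool_pos: [0.5818, 0.1396, 0.1476]
ee_rot: [3.141, -0.0, 0.363]
wrist_force: [-0.2, -0.1, -1.8]
width: 0.0219
[0.58181038 0.13958621 0.14760309] [ 40.5056576  -88.55537606]
```

View pics/s15.png

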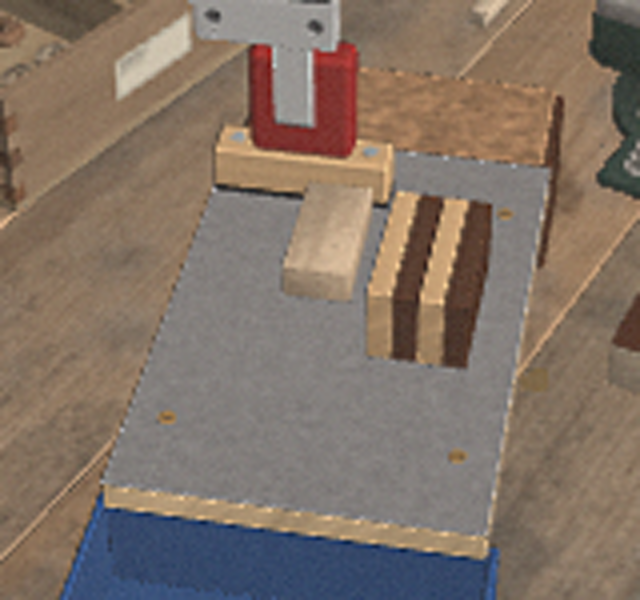

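View pics/w15.png

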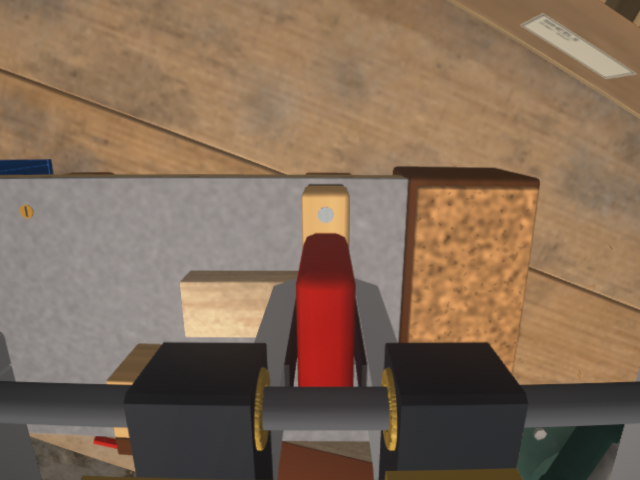

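```bash
python3 -m crank '[{"tx":0,"ty":-1.2,"tz":0,"twist":0,"grip":0},{"tx":0,"ty":-1.2,"tz":0,"twist":0,"grip":0},{"tx":0,"ty":-1.2,"tz":0,"twist":0,"grip":0},{"tx":0,"ty":-1.2,"tz":0,"twist":0,"grip":0},{"tx":0,"ty":-1.2,"tz":0,"twist":0,"grip":0},{"tx":0,"ty":-1.2,"tz":0,"twist":0,"grip":0},{"tx":0,"ty":-1.2,"tz":0,"twist":0,"grip":0},{"tx":0,"ty":-1.2,"tz":0,"twist":0,"grip":0},{"tx":0,"ty":-1.2,"tz":0,"twist":0,"grip":0},{"tx":0,"ty":-1,"tz":0,"twist":0,"grip":0},{"tx":0,"ty":0,"tz":0,"twist":0,"grip":0}]'
python3 - <<'E'
from h import *
o=get_obs();p=wristpose(cams.snapshot('wrist'),o);print(o['tool_pos'],w2b(o['tool_pos']),o['joint_positions'])
save(p,'w16')
E
```

```text
time: 18.3
tool_pos: [0.54, 0.2498, 0.1475]
ee_rot: [-3.142, -0.0, 0.363]
wrist_force: [-0.9, 0.5, -0.5]
width: 0.0217
[0.54000283 0.24984114 0.14750154] [40.53233104 29.35993244] [3.38045377e-01 2.09296376e-01 1.36943975e+00 3.75692258e-05
 1.56278217e+00 1.54538888e+00]
```

View pics/w16.png

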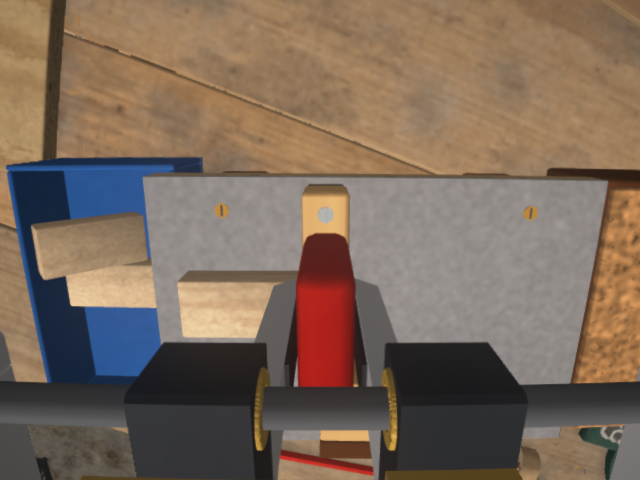

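```bash
python3 -m crank '[{"tx":0,"ty":0.5,"tz":0,"twist":0,"grip":0},{"tx":0,"ty":0,"tz":-3,"twist":0,"grip":0},{"tx":0,"ty":0,"tz":-3,"twist":0,"grip":0},{"tx":1,"ty":-3,"tz":0,"twist":0,"grip":0},{"tx":1,"ty":-3.2,"tz":0,"twist":0,"grip":0},{"tx":0,"ty":0,"tz":0,"twist":-10,"grip":0},{"tx":0,"ty":0,"tz":0,"twist":-10,"grip":0},{"tx":0,"ty":0,"tz":0,"twist":-10,"grip":0},{"tx":0,"ty":0,"tz":0,"twist":-10,"grip":0},{"tx":0,"ty":0,"tz":0,"twist":-10,"grip":0},{"tx":0,"ty":0,"tz":0,"twist":-10,"grip":0},{"tx":0,"ty":0,"tz":0,"twist":-10,"grip":0}]'
python3 -m crank '[{"tx":0,"ty":0,"tz":0,"twist":-10,"grip":0},{"tx":0,"ty":0,"tz":0,"twist":-10,"grip":0},{"tx":0,"ty":0,"tz":0,"twist":0,"grip":0}]'
python3 - <<'E'
from h import *
o=get_obs();p=wristpose(cams.snapshot('wrist'),o);print(o['tool_pos'],w2b(o['tool_pos']))
plan([*b2w(60,86),.1478],110.8)
im=cv2.cvtColor(p['frame'],cv2.COLOR_RGB2BGR)
c=[(*b2w(x,y),.084) for x,y in [(48,38.5),(48,133.5),(72,133.5)]];q=proj(p,c).round().astype(np.int32);cv2.polylines(im,[q],False,(0,255,0),1)
cv2.imwrite('pics/w17.png',im)
im=cv2.cvtColor(cams.snapshot('scene')['frame'],cv2.COLOR_RGB2BGR)
cv2.imwrite('pics/s17.png',cv2.resize(im[220:370,220:380],None,fx=4,fy=4,interpolation=cv2.INTER_CUBIC)[:600])
E
```

```text
time: 19.85
tool_pos: [0.5393, 0.3086, 0.2074]
ee_rot: [3.142, 0.0, 1.589]
wrist_force: [0.7, 0.4, -2.1]
width: 0.0219
time: 20.23
tool_pos: [0.5392, 0.3087, 0.2074]
ee_rot: [-3.142, 0.0, 1.93]
wrist_force: [0.0, 0.4, -1.4]
width: 0.022
[0.53922223 0.30870764 0.2073988 ] [60.68641017 84.67436434]
twist -0.26 tx 0.12 ty -0.06 tz 5.96
```

View pics/w17.png

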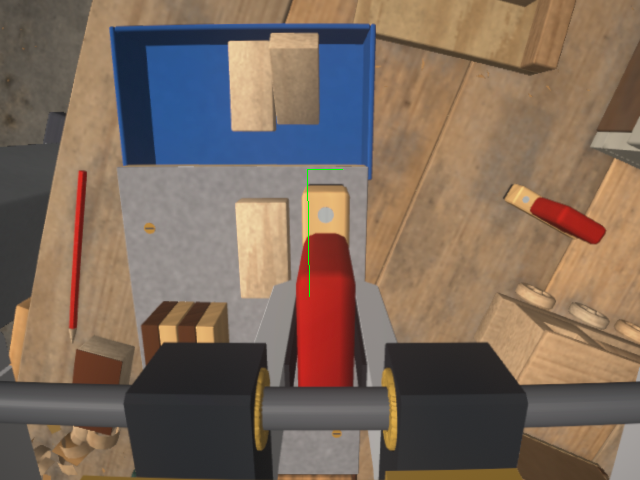

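View pics/s17.png

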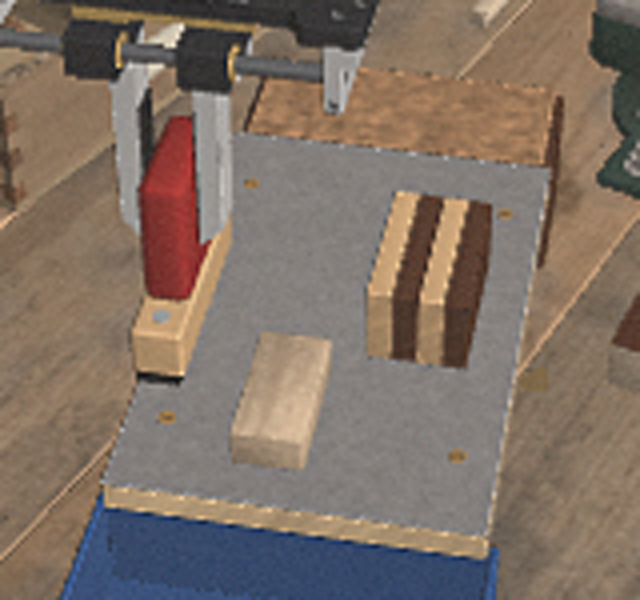

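```bash
python3 -m crank '[{"tx":0.1,"ty":0,"tz":3,"twist":0,"grip":0},{"tx":0,"ty":0,"tz":2,"twist":0,"grip":0},{"tx":0,"ty":0,"tz":0.9,"twist":0,"grip":0},{"tx":0,"ty":-0.8,"tz":0,"twist":0,"grip":0},{"tx":0,"ty":-1,"tz":0,"twist":0,"grip":0},{"tx":0,"ty":-1.2,"tz":0,"twist":0,"grip":0},{"tx":0,"ty":-1.2,"tz":0,"twist":0,"grip":0},{"tx":0,"ty":-1.2,"tz":0,"twist":0,"grip":0},{"tx":0,"ty":-1.2,"tz":0,"twist":0,"grip":0},{"tx":0,"ty":-0.8,"tz":0,"twist":0,"grip":0},{"tx":0,"ty":0,"tz":0,"twist":0,"grip":0}]'
python3 - <<'E'
from h import *
o=get_obs();p=wristpose(cams.snapshot('wrist'),o);print(o['tool_pos'],w2b(o['tool_pos']))
save(p,'w18')
im=cv2.cvtColor(cams.snapshot('scene')['frame'],cv2.COLOR_RGB2BGR)
cv2.imwrite('pics/s18.png',cv2.resize(im[220:370,220:380],None,fx=4,fy=4,interpolation=cv2.INTER_CUBIC)[:600])
E
```

```text
time: 21.7
tool_pos: [0.4687, 0.284, 0.1485]
ee_rot: [-3.141, 0.0, 1.933]
wrist_force: [-0.3, -0.0, -1.6]
width: 0.0214
[0.46867089 0.28397387 0.14848088] [-14.0506237  86.5787231]
```

View pics/w18.png

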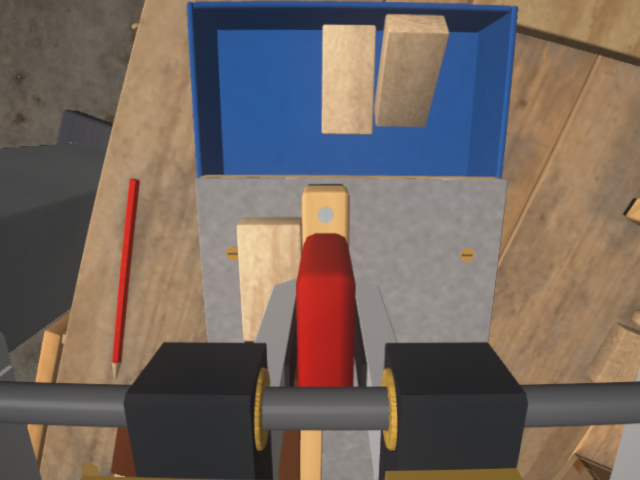

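View pics/s18.png

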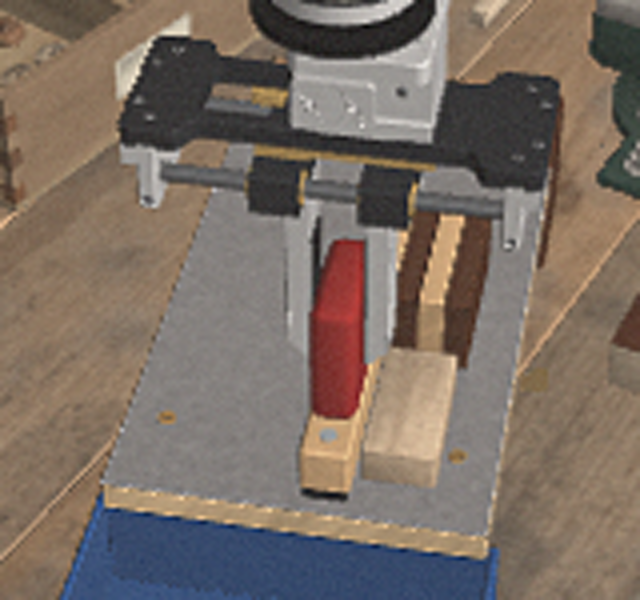

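```bash
python3 -m crank '[{"tx":0,"ty":0.4,"tz":0,"twist":0,"grip":0},{"tx":0,"ty":0,"tz":-3,"twist":0,"grip":0},{"tx":0,"ty":-1.5,"tz":-2,"twist":0,"grip":0},{"tx":0,"ty":-3,"tz":0,"twist":0,"grip":0},{"tx":0,"ty":-2.4,"tz":0,"twist":0,"grip":0},{"tx":0,"ty":0,"tz":0,"twist":0,"grip":0},{"tx":0,"ty":0,"tz":0,"twist":0,"grip":0}]'
python3 - <<'E'
from h import *
o=get_obs();p=wristpose(cams.snapshot('wrist'),o);print(o['tool_pos'],w2b(o['tool_pos']))
plan([*b2w(-79,86),.1478],110.8)
im=cv2.cvtColor(p['frame'],cv2.COLOR_RGB2BGR)
c=[(*b2w(x,y),.084) for x,y in [(-67,38.5),(-67,133.5),(-91,133.5)]];q=proj(p,c).round().astype(np.int32);cv2.polylines(im,[q],False,(0,255,0),1)
for uv in [(0,0)]: pass
cv2.imwrite('pics/w19.png',im)
E
```

```text
time: 22.68
tool_pos: [0.4093, 0.2614, 0.1985]
ee_rot: [3.141, 0.0, 1.933]
wrist_force: [-0.3, 0.1, -2.0]
width: 0.022
[0.40929946 0.261383   0.19849754] [-77.57471605  86.52032544]
twist -0.06 tx -0.05 ty -0.15 tz 5.06
```

View pics/w19.png

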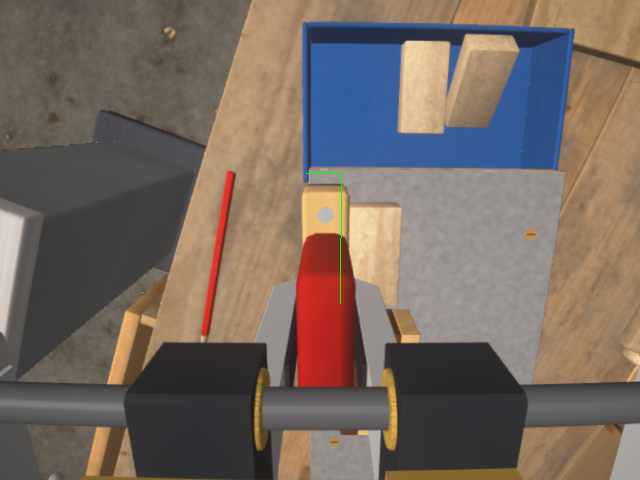

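```bash
python3 -m crank '[{"tx":0.1,"ty":-0.2,"tz":3,"twist":0,"grip":0},{"tx":0,"ty":0,"tz":2,"twist":0,"grip":0},{"tx":0,"ty":0.8,"tz":0,"twist":0,"grip":0},{"tx":0,"ty":1,"tz":0,"twist":0,"grip":0},{"tx":0,"ty":1.2,"tz":0,"twist":0,"grip":0},{"tx":0,"ty":1.2,"tz":0,"twist":0,"grip":0},{"tx":0,"ty":1,"tz":0,"twist":0,"grip":0},{"tx":0,"ty":0,"tz":0,"twist":0,"grip":0},{"tx":0,"ty":-0.4,"tz":0,"twist":0,"grip":0},{"tx":0,"ty":0,"tz":-3,"twist":0,"grip":0},{"tx":0,"ty":0,"tz":-3,"twist":0,"grip":0}]'
python3 -m crank '[{"tx":0,"ty":0,"tz":0,"twist":10,"grip":0},{"tx":0,"ty":0,"tz":0,"twist":10,"grip":0},{"tx":0,"ty":0,"tz":0,"twist":10,"grip":0},{"tx":0,"ty":0,"tz":0,"twist":10,"grip":0},{"tx":0,"ty":0,"tz":0,"twist":10,"grip":0},{"tx":0,"ty":0,"tz":0,"twist":10,"grip":0},{"tx":0,"ty":0,"tz":0,"twist":10,"grip":0},{"tx":0,"ty":0,"tz":0,"twist":10,"grip":0},{"tx":0,"ty":0,"tz":0,"twist":10,"grip":0},{"tx":0,"ty":0,"tz":0,"twist":0,"grip":0}]'
python3 - <<'E'
from h import *
o=get_obs();p=wristpose(cams.snapshot('wrist'),o);print(o['tool_pos'],w2b(o['tool_pos']))
plan([*b2w(36,25),.21],20.8)
save(p,'w20')
im=cv2.cvtColor(cams.snapshot('scene')['frame'],cv2.COLOR_RGB2BGR)
cv2.imwrite('pics/s20.png',cv2.resize(im[220:370,220:380],None,fx=4,fy=4,interpolation=cv2.INTER_CUBIC)[:600])
E
```

```text
time: 24.1
tool_pos: [0.4501, 0.278, 0.2087]
ee_rot: [-3.14, 0.0, 1.933]
wrist_force: [-0.4, 0.9, -1.8]
width: 0.0218
time: 25.35
tool_pos: [0.4506, 0.2782, 0.2086]
ee_rot: [3.142, -0.0, 0.365]
wrist_force: [-0.5, -0.2, -2.5]
width: 0.0217
[0.45058884 0.2782054  0.20859656] [-33.00298667  87.60037904]
twist 0.13 tx 6.89 ty 6.26 tz -0.14
```

View pics/s20.png

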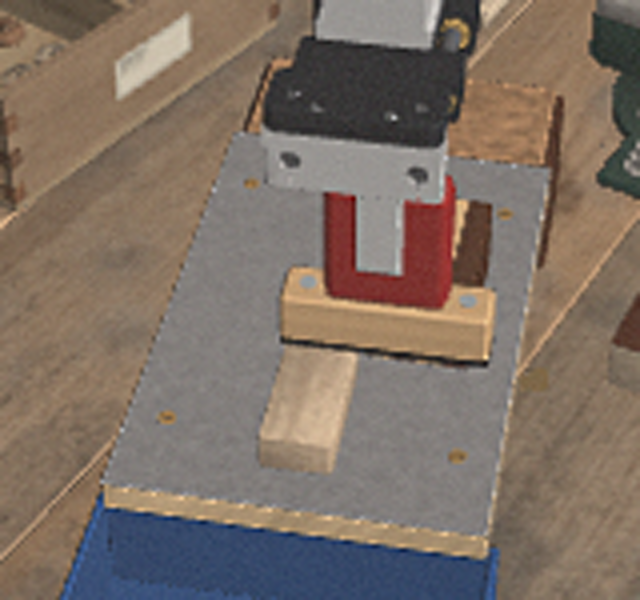

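View pics/w20.png

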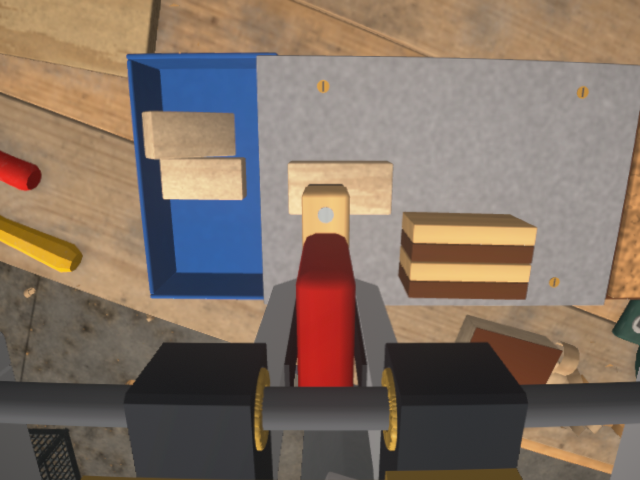

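```bash
python3 - <<'E'
from h import *
o=get_obs();p=wristpose(cams.snapshot('wrist'),o)
print('A',[w2b(q).round(1) for q in ray(p,[(290,163),(391,162),(391,214),(290,214)],.1)])
print('G',[w2b(q).round(1) for q in ray(p,[(408,237),(536,245),(526,297),(400,295)],.122)])
E
```

```text
A [array([ 20.6, 111.4]), array([21.5, 45.1]), array([-13.4,  43.6]), array([-13.6, 112. ])]
G [array([-23.6,  35.8]), array([-28.7, -47.8]), array([-64.8, -46. ]), array([-63.1,  38.8])]
```

```bash
python3 -m crank '[{"tx":2.9,"ty":1.3,"tz":0,"twist":0,"grip":0},{"tx":3,"ty":3,"tz":0,"twist":0,"grip":0},{"tx":1,"ty":2,"tz":0,"twist":0,"grip":0},{"tx":0,"ty":0,"tz":3,"twist":0,"grip":0},{"tx":0,"ty":0,"tz":2,"twist":0,"grip":0},{"tx":0,"ty":0,"tz":1,"twist":0,"grip":0},{"tx":0,"ty":-0.8,"tz":0,"twist":0,"grip":0},{"tx":0,"ty":-1,"tz":0,"twist":0,"grip":0},{"tx":0,"ty":-1,"tz":0,"twist":0,"grip":0},{"tx":0,"ty":-0.6,"tz":0,"twist":0,"grip":0},{"tx":0,"ty":0,"tz":0,"twist":0,"grip":0}]'
python3 - <<'E'
from h import *
o=get_obs();p=wristpose(cams.snapshot('wrist'),o);print(o['tool_pos'],w2b(o['tool_pos']))
save(p,'w21')
im=cv2.cvtColor(cams.snapshot('scene')['frame'],cv2.COLOR_RGB2BGR)
cv2.imwrite('pics/s21.png',cv2.resize(im[220:370,220:380],None,fx=4,fy=4,interpolation=cv2.INTER_CUBIC)[:600])
E
```

```text
time: 26.88
tool_pos: [0.5257, 0.2765, 0.1488]
ee_rot: [-3.142, -0.001, 0.363]
wrist_force: [0.6, 0.6, -1.4]
width: 0.0215
[0.52574217 0.27646622 0.14878995] [36.64496817 59.31238566]
```

View pics/s21.png

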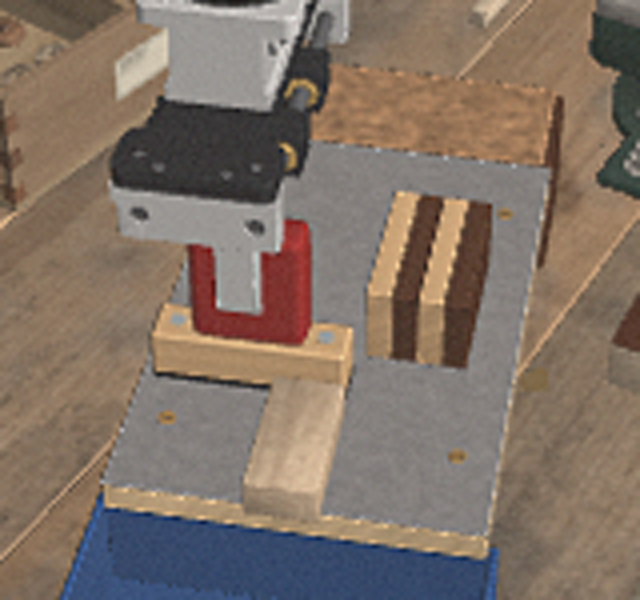

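```bash
python3 -m crank '[{"tx":0,"ty":0.5,"tz":0,"twist":0,"grip":0},{"tx":0,"ty":0,"tz":-3,"twist":0,"grip":0},{"tx":0,"ty":0,"tz":-2,"twist":-10,"grip":0},{"tx":0,"ty":0,"tz":0,"twist":-10,"grip":0},{"tx":0,"ty":0,"tz":0,"twist":-10,"grip":0},{"tx":0,"ty":0,"tz":0,"twist":-10,"grip":0},{"tx":0,"ty":0,"tz":0,"twist":-10,"grip":0},{"tx":0,"ty":0,"tz":0,"twist":-10,"grip":0},{"tx":0,"ty":0,"tz":0,"twist":-10,"grip":0},{"tx":0,"ty":0,"tz":0,"twist":-10,"grip":0},{"tx":0,"ty":0,"tz":0,"twist":-10,"grip":0},{"tx":0,"ty":0,"tz":0,"twist":0,"grip":0}]'
python3 -m crank '[{"tx":2.6,"ty":0.3,"tz":0,"twist":0,"grip":0},{"tx":2,"ty":0.3,"tz":0,"twist":0,"grip":0},{"tx":0,"ty":0,"tz":0,"twist":0,"grip":0}]'
python3 - <<'E'
from h import *
o=get_obs();p=wristpose(cams.snapshot('wrist'),o);print(o['tool_pos'],w2b(o['tool_pos']))
plan([*b2w(42,100),.1478],110.8)
save(p,'w22')
E
```

```text
time: 28.48
tool_pos: [0.5279, 0.2705, 0.1984]
ee_rot: [-3.141, 0.0, 1.93]
wrist_force: [0.4, 0.7, -2.0]
width: 0.0218
time: 28.85
tool_pos: [0.5167, 0.3172, 0.1983]
ee_rot: [-3.141, 0.0, 1.934]
wrist_force: [-1.3, -0.8, -2.6]
width: 0.0219
[0.51666408 0.31723743 0.19828025] [ 42.62165471 100.65222765]
twist -0.03 tx 0.02 ty -0.05 tz 5.05
```

View pics/w22.png

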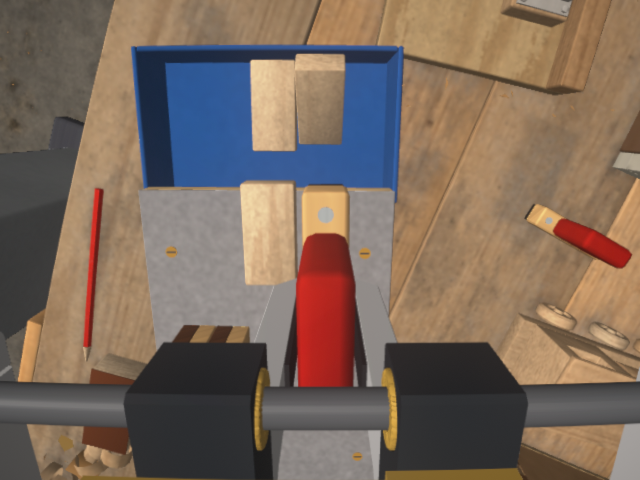

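```bash
python3 -m crank '[{"tx":0,"ty":0,"tz":3,"twist":0,"grip":0},{"tx":0,"ty":0,"tz":2,"twist":0,"grip":0},{"tx":0,"ty":-0.8,"tz":0,"twist":0,"grip":0},{"tx":0,"ty":-1,"tz":0,"twist":0,"grip":0},{"tx":0,"ty":-1.2,"tz":0,"twist":0,"grip":0},{"tx":0,"ty":-1.2,"tz":0,"twist":0,"grip":0},{"tx":0,"ty":-1.2,"tz":0,"twist":0,"grip":0},{"tx":0,"ty":-0.3,"tz":0,"twist":0,"grip":0},{"tx":0,"ty":0.5,"tz":0,"twist":0,"grip":0},{"tx":0,"ty":0,"tz":-3,"twist":0,"grip":0},{"tx":0,"ty":0,"tz":-3,"twist":0,"grip":0},{"tx":0,"ty":0,"tz":0,"twist":0,"grip":0}]'
python3 - <<'E'
from h import *
o=get_obs();p=wristpose(cams.snapshot('wrist'),o);print(o['tool_pos'],w2b(o['tool_pos']))
save(p,'w23')
E
```

```text
time: 30.4
tool_pos: [0.4703, 0.2986, 0.2113]
ee_rot: [3.135, -0.001, 1.933]
wrist_force: [0.2, 0.0, -1.9]
width: 0.022
[0.47034896 0.29860784 0.21126067] [-7.29004967 99.66549305]
```

View pics/w23.png

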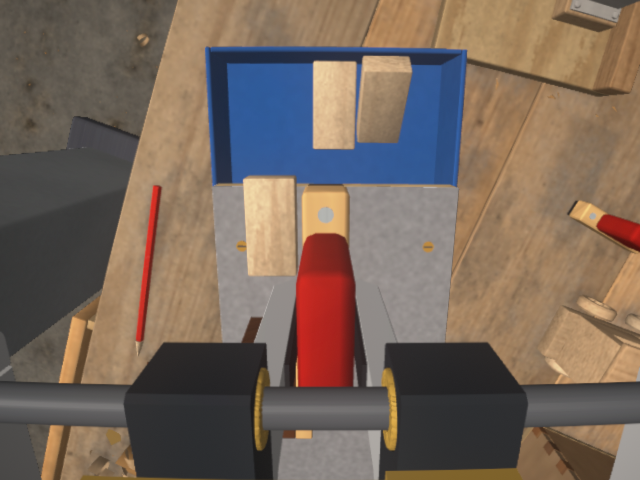

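```bash
python3 -m crank '[{"tx":0,"ty":0,"tz":0,"twist":10,"grip":0},{"tx":0,"ty":0,"tz":0,"twist":10,"grip":0},{"tx":0,"ty":0,"tz":0,"twist":10,"grip":0},{"tx":0,"ty":0,"tz":0,"twist":10,"grip":0},{"tx":0,"ty":0,"tz":0,"twist":10,"grip":0},{"tx":0,"ty":0,"tz":0,"twist":10,"grip":0},{"tx":0,"ty":0,"tz":0,"twist":10,"grip":0},{"tx":0,"ty":0,"tz":0,"twist":10,"grip":0},{"tx":0,"ty":0,"tz":0,"twist":10,"grip":0},{"tx":-1.7,"ty":2,"tz":0,"twist":0,"grip":0},{"tx":-2,"ty":2.8,"tz":0,"twist":0,"grip":0},{"tx":0,"ty":0,"tz":0,"twist":0,"grip":0}]'
python3 - <<'E'
from h import *
o=get_obs();p=wristpose(cams.snapshot('wrist'),o);print(o['tool_pos'],w2b(o['tool_pos']))
plan([*b2w(-44,51),.1478],20.8)
save(p,'w24')
p=cams.snapshot('scene');im=cv2.cvtColor(p['frame'],cv2.COLOR_RGB2BGR)
c=[(*b2w(x,y),.084) for x,y in [(-91.5,39),(-91.5,63),(3.5,63),(3.5,39)]];q=proj(p,c).round().astype(np.int32);cv2.polylines(im,[q],True,(0,255,0),1)
cv2.imwrite('pics/s24.png',cv2.resize(im[220:370,220:380],None,fx=4,fy=4,interpolation=cv2.INTER_CUBIC)[:600])
E
```

```text
time: 31.95
tool_pos: [0.4499, 0.238, 0.2064]
ee_rot: [3.141, 0.003, 0.36]
wrist_force: [0.6, 0.4, -2.4]
width: 0.0219
[0.44988071 0.23802389 0.20636419] [-47.92013603  50.28371057]
twist -0.12 tx 0.32 ty 0.01 tz 5.88
```

View pics/w24.png

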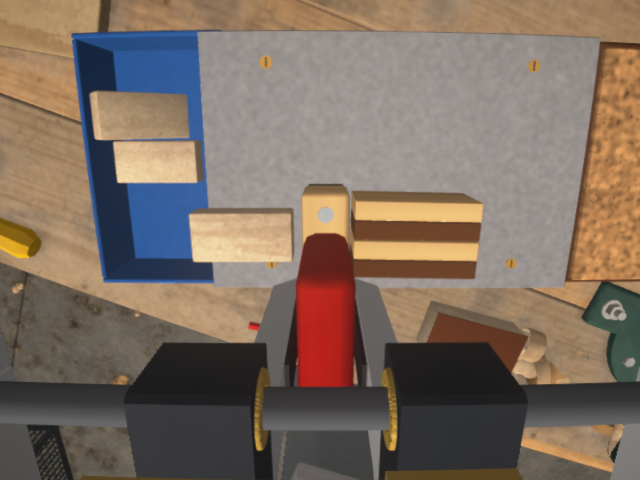

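View pics/s24.png

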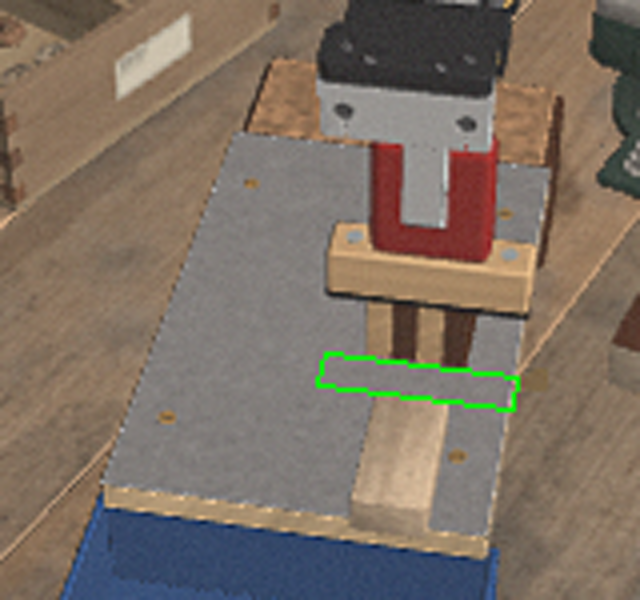

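```bash
python3 -m crank '[{"tx":0.3,"ty":-0.1,"tz":3,"twist":0,"grip":0},{"tx":0,"ty":0,"tz":2,"twist":0,"grip":0},{"tx":0,"ty":0,"tz":0.8,"twist":0,"grip":0},{"tx":0,"ty":-0.9,"tz":0,"twist":0,"grip":0},{"tx":0,"ty":-1,"tz":0,"twist":0,"grip":0},{"tx":0,"ty":-1.2,"tz":0,"twist":0,"grip":0},{"tx":0,"ty":-1.2,"tz":0,"twist":0,"grip":0},{"tx":0,"ty":-1.2,"tz":0,"twist":0,"grip":0},{"tx":0,"ty":-1.2,"tz":0,"twist":0,"grip":0},{"tx":0,"ty":-1.2,"tz":0,"twist":0,"grip":0},{"tx":0,"ty":-0.8,"tz":0,"twist":0,"grip":0},{"tx":0,"ty":0,"tz":0,"twist":0,"grip":0}]'
python3 -m crank '[{"tx":0,"ty":0,"tz":-4,"twist":0,"grip":0},{"tx":0,"ty":2,"tz":-4,"twist":0,"grip":0},{"tx":0,"ty":0,"tz":0,"twist":0,"grip":0}]'
python3 - <<'E'
from h import *
o=get_obs();p=wristpose(cams.snapshot('wrist'),o);print(o['tool_pos'],w2b(o['tool_pos']))
save(p,'w25')
p=cams.snapshot('scene');im=cv2.cvtColor(p['frame'],cv2.COLOR_RGB2BGR)
cv2.imwrite('pics/s25.png',cv2.resize(im[280:430,220:380],None,fx=4,fy=4,interpolation=cv2.INTER_CUBIC)[:600])
plan([.5496,.0355,.2285],20.8)
E
```

```text
time: 33.55
tool_pos: [0.4222, 0.3235, 0.1503]
ee_rot: [3.141, 0.0, 0.363]
wrist_force: [0.8, 0.5, -2.2]
width: 0.0223
time: 33.92
tool_pos: [0.4318, 0.3044, 0.2347]
ee_rot: [-3.141, -0.009, 0.36]
wrist_force: [-0.0, -0.6, -1.4]
width: 0.0217
[0.43175376 0.30440225 0.23472191] [-41.3191453  118.77532153]
twist -0.09 tx 1.69 ty 29.39 tz 0.13
```

View pics/w25.png

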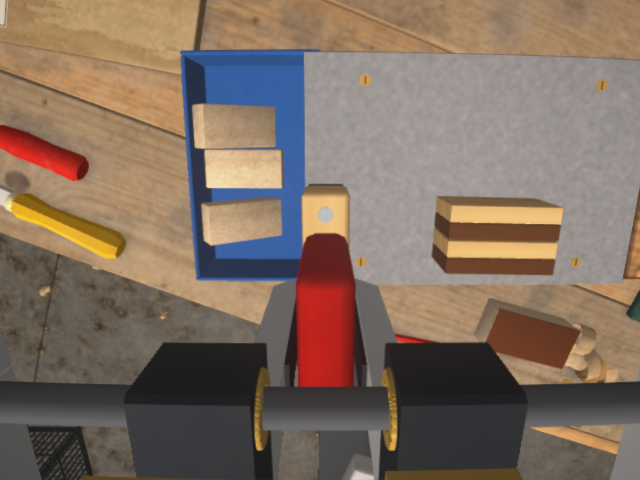

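View pics/s25.png

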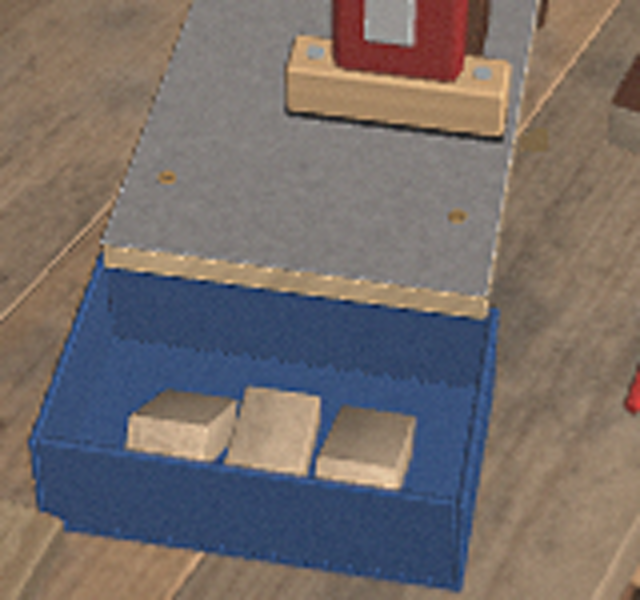

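```bash
python3 -m crank '[{"tx":0.5,"ty":3,"tz":0,"twist":0,"grip":0},{"tx":0.7,"ty":4.5,"tz":0,"twist":0,"grip":0},{"tx":0.7,"ty":4.5,"tz":0,"twist":0,"grip":0},{"tx":0.7,"ty":4.5,"tz":0,"twist":0,"grip":0},{"tx":0.7,"ty":4.5,"tz":0,"twist":0,"grip":0},{"tx":0.7,"ty":4.5,"tz":0,"twist":0,"grip":0},{"tx":0.2,"ty":4,"tz":0,"twist":0,"grip":0},{"tx":0,"ty":0,"tz":3,"twist":0,"grip":0},{"tx":0,"ty":0,"tz":0,"twist":0,"grip":0},{"tx":0,"ty":0,"tz":0,"twist":0,"grip":0}]'
python3 - <<'E'
from h import *
o=get_obs();p=wristpose(cams.snapshot('wrist'),o);print(o['tool_pos'],w2b(o['tool_pos']))
plan([*b2w(0,-178),.141],20.8)
save(p,'w26')
E
```

```text
time: 35.28
tool_pos: [0.5728, 0.044, 0.1996]
ee_rot: [-3.141, 0.002, 0.363]
wrist_force: [0.3, 0.8, -1.2]
width: 0.0216
[0.57280436 0.04404429 0.19959885] [  -1.80970735 -174.68770581]
twist 0.02 tx 0.13 ty 0.32 tz 5.97
```

View pics/w26.png

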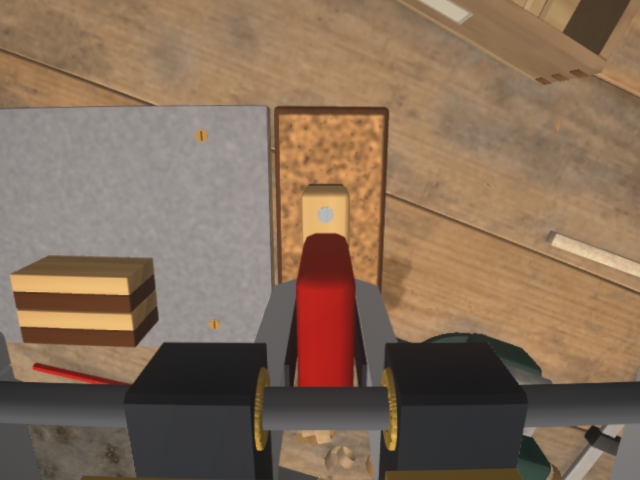

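Over the stand centre (cork cols 275-388, bar 303-349). Lowering.

```bash
python3 -m crank '[{"tx":0.1,"ty":0.3,"tz":2.5,"twist":0,"grip":0},{"tx":0,"ty":0,"tz":2,"twist":0,"grip":0},{"tx":0,"ty":0,"tz":1,"twist":0,"grip":0},{"tx":0,"ty":0,"tz":0.3,"twist":0,"grip":0},{"tx":0,"ty":0,"tz":0,"twist":0,"grip":0},{"tx":0,"ty":0,"tz":0,"twist":0,"grip":0}]'
```

```text
time: 36.08
tool_pos: [0.5759, 0.041, 0.1436]
ee_rot: [3.141, -0.002, 0.362]
wrist_force: [-0.4, 0.9, -1.2]
width: 0.0219
```

```bash
python3 -m crank '[{"tx":0,"ty":0,"tz":0.2,"twist":0,"grip":0},{"tx":0,"ty":0,"tz":0,"twist":0,"grip":0},{"tx":0,"ty":0,"tz":0,"twist":0,"grip":0}]'; python3 -m crank '[{"tx":0,"ty":0,"tz":0.1,"twist":0,"grip":0},{"tx":0,"ty":0,"tz":0,"twist":0,"grip":0},{"tx":0,"ty":0,"tz":0,"twist":0,"grip":0}]'
```

```text
time: 36.45
tool_pos: [0.5753, 0.0409, 0.1405]
ee_rot: [3.142, -0.0, 0.362]
wrist_force: [0.3, -0.5, -1.6]
width: 0.022
time: 36.83
tool_pos: [0.5755, 0.041, 0.1404]
ee_rot: [3.141, -0.001, 0.362]
wrist_force: [-0.9, -0.1, 3.8]
width: 0.0222
```

```bash
python3 -m crank '[{"tx":0,"ty":0,"tz":0,"twist":0,"grip":0.4},{"tx":0,"ty":0,"tz":0,"twist":0,"grip":0.7},{"tx":0,"ty":0,"tz":0,"twist":0,"grip":0.9},{"tx":0,"ty":0,"tz":0,"twist":0,"grip":0.9},{"tx":0,"ty":0,"tz":0,"twist":0,"grip":0.9},{"tx":0,"ty":0,"tz":0,"twist":0,"grip":0.9},{"tx":0,"ty":0,"tz":0,"twist":0,"grip":0.9}]'
python3 -m crank '[{"tx":0,"ty":0,"tz":-1.5,"twist":0,"grip":0.9},{"tx":0,"ty":0,"tz":-3,"twist":0,"grip":0.9},{"tx":0,"ty":0,"tz":-4,"twist":0,"grip":0.9},{"tx":0,"ty":0,"tz":-4,"twist":0,"grip":0.9},{"tx":0,"ty":0,"tz":-4,"twist":0,"grip":0.9},{"tx":-3,"ty":-3,"tz":0,"twist":0,"grip":0.9},{"tx":-4,"ty":-4,"tz":0,"twist":0,"grip":0.9},{"tx":-4,"ty":-4,"tz":0,"twist":0,"grip":0.9},{"tx":0,"ty":0,"tz":0,"twist":0,"grip":0.9},{"tx":0,"ty":0,"tz":0,"twist":0,"grip":0.9}]'
python3 - <<'E'
from h import *
o=get_obs();p=wristpose(cams.snapshot('wrist'),o)
save(p,'w27');save(cams.snapshot('scene'),'s27');print(get_obs()['time'])
E
```

```text
time: 37.7
tool_pos: [0.5754, 0.041, 0.1395]
ee_rot: [3.141, -0.0, 0.362]
wrist_force: [-0.0, 0.1, 0.5]
width: 0.0838
time: 38.95
tool_pos: [0.434, 0.1048, 0.3056]
ee_rot: [3.14, -0.002, 0.362]
wrist_force: [-0.2, -0.7, 0.0]
width: 0.0844
39.05
```

View pics/w27.png

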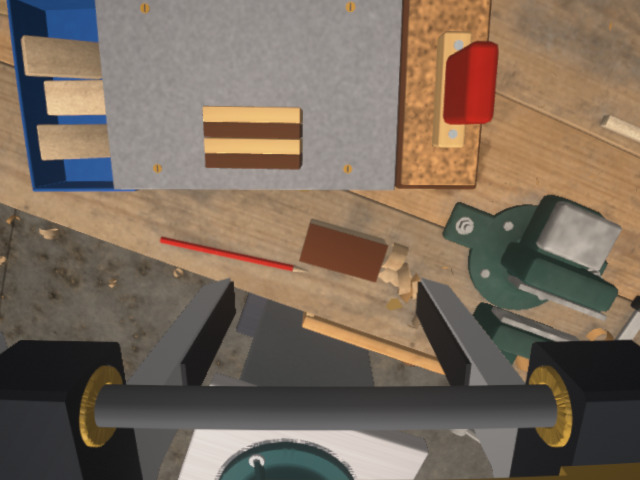

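View pics/s27.png

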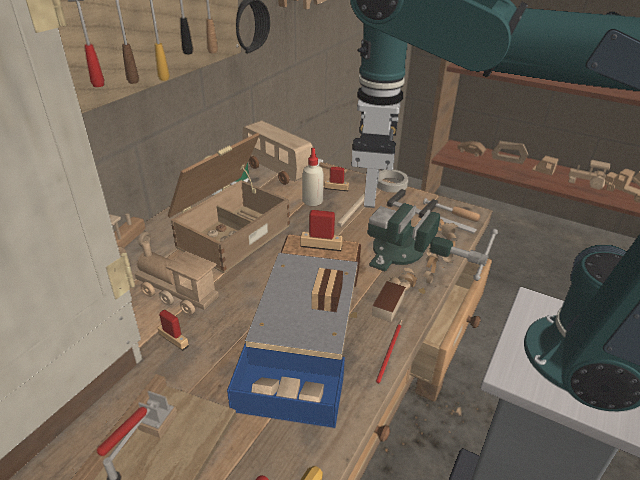

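```bash
python3 - <<'E'
from h import *
a=cv2.imread('pics/scene0.png').astype(int);b=cv2.imread('pics/s27.png').astype(int)
for n,(r0,r1,c0,c1) in dict(glueup=(268,312,312,344),sand=(280,322,370,406),glue=(148,206,300,324)).items(): print(n,np.abs(a-b)[r0:r1,c0:c1].mean())
print(ticket.close_job())
E
```

```text
glueup 4.157670454545454
sand 3.8231922398589067
glue 4.351293103448276
the job is handed in; nothing more can be done
None
```

All three offcuts are lying in the catch tray. The scraper stands upright and released near the middle of its stand, and the job was handed in at about 39 s of the 61 s allowed.

**How it went:** I picked up the largest of the three scrapers and pushed the offcuts off with it one at a time. The gripper was never moved to touch an offcut. Offcut A took extra pushes: I moved it sideways to a free part of the tray, left too little room to get the scraper behind it, and had to reposition it before wiping it off.

**Last checks:**
- **Offcuts and scraper:** the final scene and wrist pictures show three offcuts in the tray, an otherwise clear board with only the glued-up block on it, and the scraper standing square on the cork.
- **Things to leave alone:** around the glued-up block, the sanding block and the glue bottle, the first and last scene pictures differ only by about 4 grey levels on average. I take that as image noise, so I believe none of them moved.
- **Forces:** the wrist force I read at the end of each call stayed below about 5 N, and no reading suggested an unplanned contact.

**Not confirmed:** one mid-job estimate put the front edge of the glued-up block 4 to 7 mm further forward than the first measurement. I put that down to unclear corner points in that picture, because the scene picture showed it unchanged. I measured where the offcuts ended up only by eye from the pictures, and two of them, the outer ones, may be slightly tilted against the tray's far wall.

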